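# Settle a vial, seat it and hold it down for drawing up

## Task

Take the largest of the three stoppered vials off the tray, lean it over to about 45 degrees for a second or so to mix it (never right over onto its side), bring it level again and stand it in the round seat of the bench vial holder. Then swing the holder's sprung arm forward and down by its handgrip until it is fully at its stop, and keep it there: I will be drawing up from the vial, so finish while still holding the arm down. Leave everything else where it is.

Things in the scene. Friction and masses are not known exactly. Their poses are not given: they have to be found in the camera images.
- vial_mid (a point): Centre (half-way up, on the axis) of the vial to be used, the largest of the three on the tray: amber glass with a paper label, 36 mm diameter, 62 mm tall, standing upright; loose, 50 to 100 g. The straight body ends in a flat shoulder 47 mm above the underside; above it a neck and an aluminium cap 20 mm across, from 53 to 62 mm. Its z axis is the vial's axis, up when it stands. The tray floor it stands on is 3 mm above the bench, the tray's rim 13 mm above the bench.
- vial: The same vial, origin at the centre of its underside, 31 mm below its mid point.
- seat (a point): Centre of the holder's seat, a sprung rubber pad 21 mm above the bench (sinks 2.5 mm under the arm). The collar round it, 40 mm inside and 50 mm outside diameter, rises 10 mm above it; a seated vial's mid point is 31 mm above this point. Axes: z up, +x level from the seat to the arm's pivot, y along the hinge. The holder (steel base 175 x 110 mm) is fixed to the bench.
- pivot (a point): Middle of the arm's hinge axis (along the seat's y axis), between two aluminium cheeks: 90 mm from the seat along its +x, 69.5 mm above the bench. A torsion spring returns the arm to its rest. Between it and the seat stands a stop block 40 mm wide, 65 mm high, its near face 47 mm from the seat's centre.
- grip (a point): Centre of the black handgrip on the end of the hold-down arm, 165 mm from the pivot: 50 mm long (along the arm), 26 mm wide between flat sides, 18 mm thick. At rest the arm stands up, leaning back 5 degrees past upright, this point 234 mm above the bench; at the stop the arm is level, this point 75 mm beyond the seat (along its -x), 69.5 mm above the bench. The 46 mm wide steel arm has a window that goes over the vial's cap; its sides press on the shoulder.
- clamp (a joint): Angle of the hold-down arm in rad: 0 at rest (standing up), growing as the handgrip swings forward over the seat and down, 1.66 at the stop (level). The spring pushes it back to 0 whenever it is let go: at the handgrip that takes about 2 N at rest, 4.5 N just above the stop and about 8 N at the stop on a seated vial.
- small_vial_a: Bystander on the tray: smaller vial, 24 mm diameter, 50 mm tall; origin at the centre of its underside.
- small_vial_b: Bystander on the tray: smaller vial, as the other.
- syringe: Bystander: capped syringe lying on the bench, 160 mm long, 17 mm barrel; origin on the bench under its middle, x along it.
- tape: Bystander: roll of paper tape lying flat, 70 mm diameter, 25 mm high; origin at its underside.
- saline: Bystander: white plastic bottle, 68 mm diameter, 165 mm tall; origin at its underside.
- swab_box: Bystander: cardboard box 100 x 70 x 55 mm; origin at its underside.
- pen: Bystander: black pen lying on the bench, 130 mm long, 11 mm thick; origin on the bench under its middle.
- thermometer: Bystander: white clinical thermometer lying on the bench, 120 mm long; origin on the bench under its middle.
Mind the look-alikes: they are no part of the job. What is shaped like the part that bears seat but blue is not meant.

How it is judged (in metres and radians):
On the way, in this order (a step that is already met when the one before it is completed fails the run):
1. the vial, lifted off the tray, is leant over to about 45 degrees (35 to 57) and kept there 0.5 s (height (world z) of vial_mid above 0.06 m and angle between vial_mid's own z axis and vertical between 0.61 and 1 rad), for 0.5 s.
2. the vial is level again (within 9 degrees) (angle between vial_mid's own z axis and vertical below 0.15 rad), for 0.1 s.
3. the vial stands in the holder's seat, let go (horizontal distance between vial_mid and seat below 0.005 m and z of vial_mid in the frame of seat below 0.034 m and angle between vial_mid's own z axis and vertical below 0.08 rad and contact force between the fingers and vial below 0.2 N), for 0.2 s.
At the end, for the whole second after the job is handed in: Fingers still hold the arm at its stop (joint over 1.64 rad, over 2 N on it), the arm presses the vial's shoulder (over 2 N), and the vial stands in the seat, bottom on the pad, within 5 mm of centre and 4.5 degrees of upright, not touched by the fingers (value of joint clamp above 1.64 rad and contact force between clamp and vial above 2 N and contact force between the fingers and clamp above 2 N and horizontal distance between vial_mid and seat below 0.005 m and z of vial_mid in the frame of seat below 0.031 m and angle between vial_mid's own z axis and vertical below 0.08 rad and contact force between the fingers and vial below 0.2 N); the arm keeps its last pose, push and grip.
It fails at once if the vial is laid on its side or turned over (more than 75 degrees) (angle between vial_mid's own z axis and vertical above 1.31 rad).
It fails at once if a bystander is moved more than 40 mm or a small vial is knocked over (distance of any of small_vial_a, small_vial_b, syringe, tape, saline, swab_box, pen, thermometer from where it was at the start of the episode above 0.04 m or angle between any of small_vial_a, small_vial_b's own z axis and vertical above 0.8 rad).
It also fails if it takes over 72 s, if anything falls off the work surface, if the arm or the gripper's body presses on something with over 40 N, if the wrist force passes 120 N, or if a joint passes its speed limit or range.

## Robot

A 6-joint arm with a two-finger parallel gripper is mounted at the origin on the work surface. World frame = base frame: x ahead of the robot, y to its left, z up, the work surface at z = 0. Lengths are in m, angles in degrees, forces in N, time in s.
With the tool pointing down it reaches from about 0.425 to 0.95 m from the base axis. Payload 3.5 kg.
Tool frame: the origin (TCP) lies on the centre line of the jaws, within the pads' length; the fingertips stand 19 mm ahead of it and the grasp point (between the pads) is the TCP; z points along the fingers, y is the direction in which the jaws open and shut (so a half turn about z gives the same grasp; the last joint's range is limited). The gripper opens to 85 mm and grips with 20 to 120 N. Pads are 22 mm wide; open, the fingers measure 114 mm over their backs; the gripper's body (76 mm by 85 mm) begins 54 mm behind the grasp point. The pads swing forward as they close: fully open they stand 13 mm farther back than shut.
Start: joints at [-74.083, 16.404, 90.338, -0, 73.258, -8.594], TCP at [0.28, -0.614, 0.214] pointing down, gripper open.
Joint ranges: [-158.93, 158.93], [-51.34, 127.21], [12.03, 142.37], [-87.48, 267.48], [13.55, 161.25], [-162.69, 162.69]. Speed limits (degrees/s): [159.86, 159.86, 180, 180, 180, 180].

## Interface

Orientations are given as [roll, pitch, yaw] about the fixed x, y, z axes, in that order (R = Rz(yaw) Ry(pitch) Rx(roll)).
In Python, from rig import readout, grab_frame, r, trace gives the robot as it stands.
- The arm moves only by the tool drive_tool, never from a script. Its argument "plan" is a list of rows, each an object of numbers: "jaw": the opening, from -1 (shut) to 1 (fully open), so that 0 is half open; "dx", "dy", "dz": the shift along the world's x, y, z in mm; "wx", "wy", "wz": the turn, a rotation vector about the world's x, y, z in rad. In form: [{"jaw": .., "dx": .., "dy": .., "dz": .., "wx": .., "wy": .., "wz": ..}, ...]. A call has exactly 5 rows; each row is the pose to reach, as a shift and turn from the pose commanded when the call began; what a row does not reach only later rows make up. A row lasts 1/8 s, in which the tool goes at most 62.5 mm and 10.7 degrees, less where a joint would pass 70% of its speed; a pose out of reach is approached as far as the arm can. A call with a gripper value outside its range is refused whole. The fingers move at their own pace and stop on an object; "squeeze" is the grip in N (left out, the last holds). Time passes only in rows, so rows that repeat a pose let the fingers close, or fill a call up. It gives the time, the measured TCP pose, the force and the opening at its end, in the units of the state.
- readout.state(): the state, without advancing time (a new reading comes with each control period).
- grab_frame(name): name is "scene" or "top"; returns a dict with "image" (480x640x3 uint8, red, green, blue), "mtx" (3x3 intrinsics, pixels), "xyz" and "attitude" of the camera in the world. Camera axes: x right, y down, z forward; pixel columns grow to the right and rows downward; lengths in m; the calibration is good to about 2 mm. A picture is of the moment at which its call begins. There is no depth.
- r.sign_off(): hands the job in, once; it reports no verdict.
Trained networks look in the newest picture that a camera, given by its name, has taken for a name from the list of things; names that differ only in an ending like _2 or _b are one class to them, and where a whole thing is asked for, a point or a joint stands for the part that bears it (a point fixed in the world has none). Each returns a list of dicts, best first, with "conf" (0 to 1); they miss things now and then, are a little off and sometimes report something else, mostly with a low value. They report only what shows in the picture. A call takes as long as a camera call. They do not tell look-alikes from the thing itself.
- trace(camera, name): "region" (480x640 bool, what is visible of it) and "bbox" ([left, top, right, bottom] in pixels, round what is visible of it).
The state is a dict: "clock": time; "q": joint angles; "qd": joint speeds; "joint_efforts": joint torques, N m; "tcp_pos": TCP position; "orientation": TCP orientation; "wrist_force": force on the tool from outside, world axes, zero at the start; "moment": the same for the moment, N m; "finger_gap": opening from 0.0 (shut) to 1.0 (fully open).
Only numpy, scipy, OpenCV 4.12 (cv2) and the standard library are available. Lean on these libraries where they do the work, as an engineer would, in place of code of your own. Each camera call takes 0.05 s, during which the arm holds its last target.

## Working session

There is one attempt and no reset: what is moved stays moved. The work goes in short steps, Python scripts to look and compute and a tool call to move; the robot and the scene stay as the last step left them, time stands still between calls to the robot, and variables do not carry over. Pictures are saved under pics/ and viewed, and the job is handed in when it is done.

Besides the shell and the picture viewer there is one more tool, called after "Emit:" as name([rows], argument=value, ...), one row to a line, values as JSON. drive_tool: Moves the arm, as the interface text tells. Its arguments: {"type":"object","properties":{"plan":{"type":"array","items":{"type":"object","properties":{"jaw":{"type":"number"},"dx":{"type":"number"},"dy":{"type":"number"},"dz":{"type":"number"},"wx":{"type":"number"},"wy":{"type":"number"},"wz":{"type":"number"}}}},"squeeze":{"type":"number"}},"required":["plan"]}

```bash
mkdir -p pics; cat > h.py <<'E'
import numpy as np,cv2
from rig import readout,grab_frame,r,trace
E
python3 - <<'E'
from h import *
for n in("scene","top"):
    f=grab_frame(n); cv2.imwrite(f"pics/{n}0.png",f["image"][...,::-1]); print(n,f["mtx"],f["xyz"],f["attitude"])
print(readout.state())
E
```

```text
scene [[451.65386108   0.         329.20516015]
 [  0.         451.65386108 241.52447588]
 [  0.           0.           1.        ]] [1.09416457 0.27455438 0.86099805] [-135.99952357    0.44725474  109.32470457]
top [[438.39175922   0.         320.09795276]
 [  0.         438.39175922 241.09475678]
 [  0.           0.           1.        ]] [0.25321354 0.06538775 1.06834161] [-1.67735914e+02  1.16124401e-01 -9.79746594e+01]
{'clock': 0.1, 'q': array([-7.40828197e+01,  1.64514833e+01,  9.04144061e+01,  6.83291911e-04,
        7.32578478e+01, -8.59529296e+00]), 'qd': array([ 0.00483506, -0.04424749, -0.16476605,  0.0459409 ,  0.04386321,
        0.07695349]), 'joint_efforts': array([-1.39120919e-03, -4.07298231e+01, -2.93698150e+01, -2.64062146e-04,
        3.45025939e-03, -1.53090178e-05]), 'tcp_pos': array([ 0.27989763, -0.61354437,  0.21294937]), 'orientation': array([-1.79877750e+02, -1.91395850e-02,  2.45122553e+01]), 'wrist_force': array([0.53006113, 0.06545374, 0.41576795]), 'moment': array([-0.01876881, -0.01720157, -0.00831976]), 'finger_gap': 1.003356378664111}
```

View pics/scene0.png

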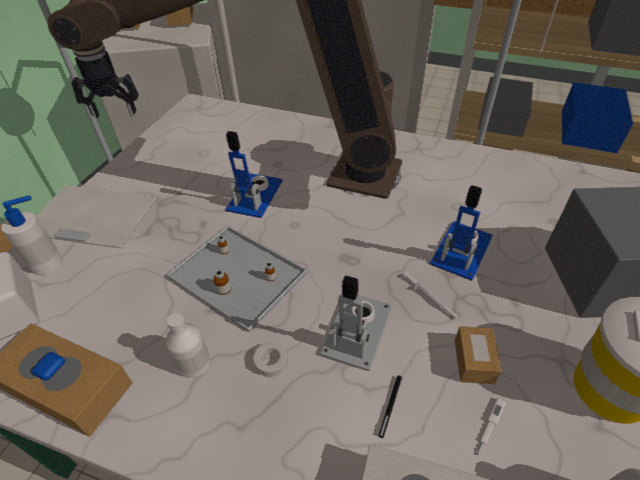

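View pics/top0.png

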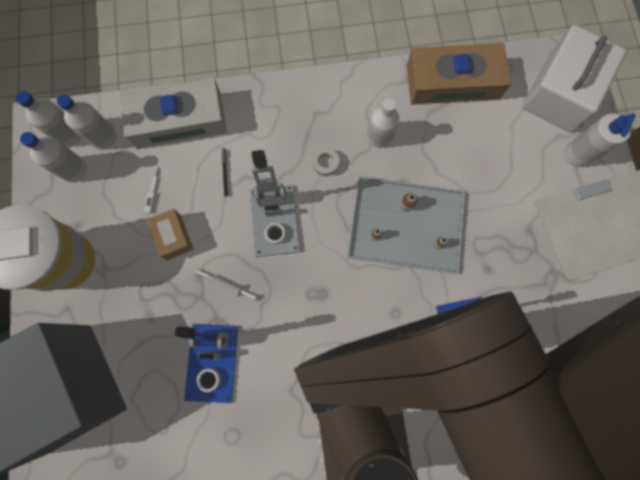

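The scene view shows three holders. The steel-grey one is at scene (355,325) / top (275,220). The blue look-alikes are at scene (255,180) and (465,240). The tray vials are at scene (221,282), which is the largest, and (222,244) and (270,271), which are small. I choose the grey holder and the vial at scene (221,282) / top (410,200), and check both with crops and triangulation.

```bash
cat > h.py <<'E'
import numpy as np,cv2
from scipy.spatial.transform import Rotation as R
from rig import readout,grab_frame,r,trace
def cam(f): return f["mtx"],np.array(f["xyz"]),R.from_euler('xyz',f["attitude"],degrees=True).as_matrix()
def ray(f,uv):
    K,c,M=cam(f); d=M@np.linalg.solve(K,[uv[0],uv[1],1.]); return c,d
def atz(f,uv,z):
    c,d=ray(f,uv); return c+d*(z-c[2])/d[2]
def proj(f,p):
    K,c,M=cam(f); q=K@(M.T@(np.asarray(p)-c)); return q[:2]/q[2]
def tri(fs,uvs):
    A=np.zeros((3,3));b=np.zeros(3)
    for f,uv in zip(fs,uvs):
        c,d=ray(f,uv); d=d/np.linalg.norm(d);P=np.eye(3)-np.outer(d,d);A+=P;b+=P@c
    p=np.linalg.solve(A,b); return p,[proj(f,p)-uv for f,uv in zip(fs,uvs)]
def crop(f,box,s,name):
    x0,y0,x1,y1=box; cv2.imwrite(name,cv2.resize(f["image"][y0:y1,x0:x1,::-1],None,fx=s,fy=s,interpolation=cv2.INTER_CUBIC))
E
python3 - <<'E'
from h import *
F={n:grab_frame(n) for n in("scene","top")}
for n in F:
    for k in("vial_mid","vial","small_vial_a","seat","grip","clamp","pivot"):
        for d in trace(n,k): 
            ys,xs=np.nonzero(d["region"]); print(n,k,round(d["conf"],2),d["bbox"],xs.mean().round(1),ys.mean().round(1),len(xs))
a=cv2.resize(F["scene"]["image"][225:375,165:395,::-1],None,fx=3.4,fy=3.4,interpolation=cv2.INTER_CUBIC)
cv2.imwrite("pics/c1.png",a)
crop(F["top"],(240,140,480,290),3.3,"pics/c2.png")
E
```

```text
scene vial_mid 0.75 [212.0, 271.5, 231.6, 293.3] 221.9 282.3 317
scene vial_mid 0.59 [322.0, 277.6, 393.5, 369.1] 356.2 327.1 3797
scene vial 0.64 [213.9, 268.9, 232.4, 293.4] 222.4 282.6 376
scene small_vial_a 0.59 [214.6, 236.2, 231.8, 257.1] 222.6 245.2 193
scene small_vial_a 0.42 [266.2, 265.3, 273.7, 282.6] 269.9 271.5 159
scene seat 0.94 [430.6, 185.4, 490.2, 280.8] 463.4 241.2 2765
scene seat 0.79 [226.1, 128.6, 283.0, 217.0] 248.6 184.3 2295
scene seat 0.71 [322.1, 277.4, 394.3, 371.0] 356.1 327.1 3808
scene grip 0.86 [337.2, 273.2, 361.9, 341.0] 350.3 309.5 1226
scene grip 0.84 [448.8, 183.4, 481.0, 252.8] 466.8 220.9 1095
scene grip 0.83 [228.5, 133.8, 254.8, 195.4] 238.6 165.0 798
scene clamp 0.86 [449.7, 182.0, 483.4, 251.4] 466.8 220.4 1112
scene clamp 0.8 [335.0, 274.3, 365.6, 341.6] 350.3 310.2 1181
scene clamp 0.68 [227.2, 129.3, 252.6, 194.8] 239.8 166.8 702
scene pivot 0.87 [323.2, 278.4, 391.0, 368.7] 356.2 327.4 3679
scene pivot 0.7 [432.3, 185.6, 493.1, 279.9] 463.9 240.1 2914
scene pivot 0.7 [226.1, 130.0, 282.4, 216.7] 248.3 184.1 2336
top vial_mid 0.74 [400.1,
[... 175 characters left out ...]
200.9, 272.1, 254.6, 299.2] 228.9 285.6 296
top seat 0.84 [177.6, 324.5, 238.5, 405.5] 210.1 362.1 3887
top seat 0.82 [251.3, 150.1, 301.7, 256.5] 272.2 212.3 3592
top seat 0.8 [434.6, 300.4, 471.6, 314.3] 450.3 306.2 199
top seat 0.66 [195.4, 268.4, 257.0, 299.4] 228.4 285.3 445
top grip 0.74 [176.2, 326.6, 219.9, 348.3] 197.2 336.4 512
top grip 0.71 [253.8, 149.0, 283.6, 203.4] 264.4 176.0 839
top clamp 0.93 [252.1, 149.3, 281.5, 198.4] 264.7 176.1 791
top clamp 0.77 [176.2, 328.6, 217.2, 345.5] 196.8 336.5 463
top pivot 0.87 [174.3, 323.7, 240.1, 403.5] 210.5 362.9 3877
top pivot 0.63 [252.5, 149.7, 299.8, 256.2] 272.4 212.2 3624
top pivot 0.54 [435.2, 300.4, 478.7, 313.2] 454.5 304.9 231
```

View pics/c1.png

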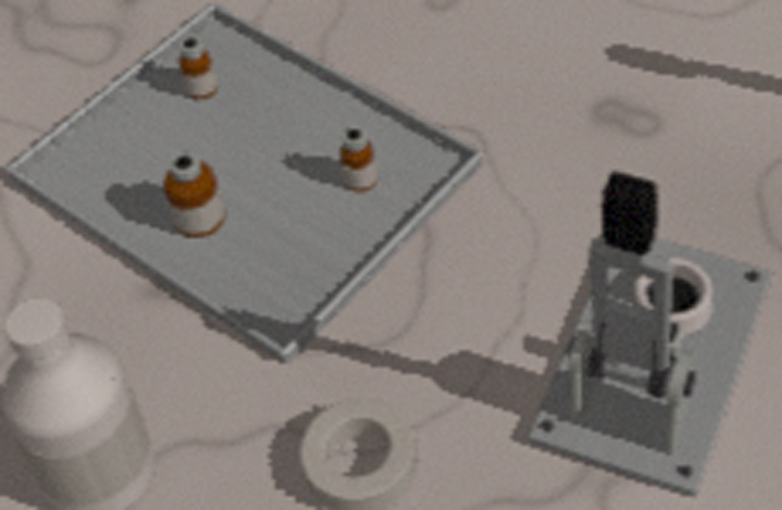

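View pics/c2.png

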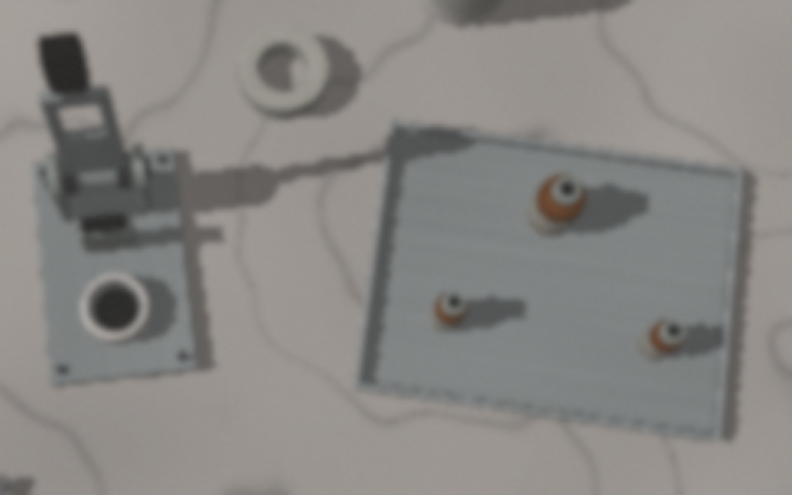

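```bash
python3 - <<'E'
from h import *
F={n:grab_frame(n) for n in("scene","top")};s,t=F["scene"],F["top"]
T=lambda u,v:(240+u/3.3-.35,140+v/3.3-.35); S=lambda u,v:(165+u/3.4-.35,225+v/3.4-.35)
for nm,z,a,b in [("vialcap",.065,T(568,188),S(184,160)),("collar",.031,T(115,306),S(674,296)),("grip",.234,T(64,64),S(630,212)),
  ("boltFR",0,T(183,356),S(753,276)),("boltR?",0,T(163,160),S(684,470)),
  ("smallcapA",.053,T(453,302),S(354,135)),("smallcapB",.053,T(673,331),S(190,44))]:
    p,e=tri([t,s],[a,b]); print(nm,"tri",p.round(4),"err",np.round(e,1).tolist(),"top@z",atz(t,a,z).round(4),"scene@z",atz(s,b,z).round(4))
# base plate corners z? top view
for n,z,uv in [("tFL",.008,T(55,385)),("tFR",.008,T(210,368)),("tBR",.008,T(187,152)),("tBL",.008,T(36,162))]: print(n,atz(t,uv,z).round(4))
for n,uv in [("sFarR",S(770,275)),("sNearR",S(693,492)),("sNearL",S(528,436))]: print(n,atz(s,uv,.008).round(4))
crop(t,(245,145,310,260),5,"pics/c3.png"); crop(s,(315,265,405,375),5,"pics/c4.png")
E
```

```text
vialcap tri [ 0.5461 -0.1942  0.0669] err [[-0.2, 0.1], [-0.2, -0.1]] top@z [ 0.5469 -0.1953  0.065 ] scene@z [ 0.5447 -0.1948  0.065 ]
collar tri [0.5154 0.144  0.024 ] err [[-0.2, 0.1], [-0.2, -0.0]] top@z [0.5137 0.143  0.031 ] scene@z [0.5201 0.1456 0.031 ]
grip tri [0.6186 0.141  0.2354] err [[-0.1, 0.0], [-0.1, -0.0]] top@z [0.6192 0.141  0.234 ] scene@z [0.6175 0.1408 0.234 ]
boltFR tri [ 0.4701  0.1431 -0.0018] err [[-17.2, 4.8], [-18.9, -2.9]] top@z [0.4759 0.0991 0.    ] scene@z [0.4652 0.1872 0.    ]
boltR? tri [ 0.6261  0.1389 -0.0026] err [[-16.7, 4.8], [-20.8, -3.8]] top@z [0.6321 0.0948 0.    ] scene@z [0.6216 0.1833 0.    ]
smallcapA tri [ 0.4773 -0.1006  0.0527] err [[0.0, -0.0], [0.0, 0.0]] top@z [ 0.4772 -0.1005  0.053 ] scene@z [ 0.4775 -0.1005  0.053 ]
smallcapB tri [ 0.4343 -0.2538  0.0516] err [[-0.0, 0.0], [-0.0, -0.0]] top@z [ 0.4341 -0.2534  0.053 ] scene@z [ 0.4354 -0.2528  0.053 ]
tFL [0.4657 0.1961 0.008 ]
tFR [0.4624 0.0801 0.008 ]
tBR [0.6331 0.0755 0.008 ]
tBL [0.6413 0.1917 0.008 ]
sFarR [0.4664 0.1987 0.008 ]
sNearR [0.6383 0.1934 0.008 ]
sNearL [0.6352 0.0857 0.008 ]
```

View pics/c3.png

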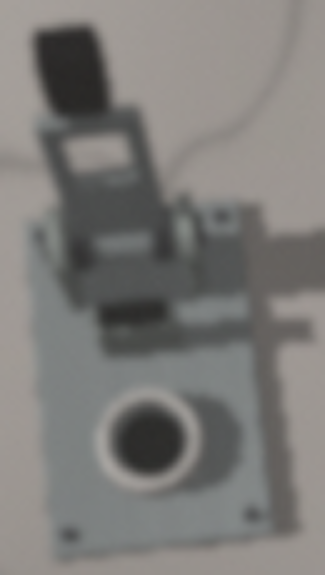

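View pics/c4.png

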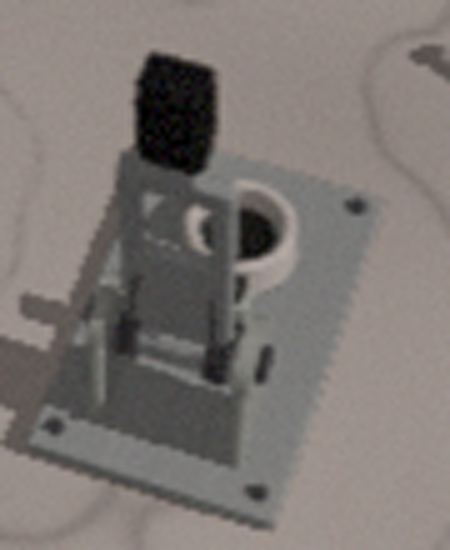

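```bash
cat > ov.py <<'E'
from h import *
import sys
def ov(f,curves,box,s,name):
    x0,y0,x1,y1=box; im=cv2.resize(np.ascontiguousarray(f["image"][y0:y1,x0:x1,::-1]),None,fx=s,fy=s,interpolation=cv2.INTER_CUBIC)
    for P,col in curves:
        q=np.array([((proj(f,p)+.5)-[x0,y0])*s for p in P]); cv2.polylines(im,[np.round(q*16).astype(int).reshape(-1,1,2)],False,col,1,cv2.LINE_AA,4)
    cv2.imwrite(name,im)
def circ(c,r,z): a=np.linspace(0,2*np.pi,60); return np.c_[c[0]+r*np.cos(a),c[1]+r*np.sin(a),0*a+z]
E
python3 - <<'E'
from ov import *
F={n:grab_frame(n) for n in("scene","top")};s,t=F["scene"],F["top"]
c=np.array([.5145,.1438]);y=np.radians(-1.6);u=np.array([np.cos(y),np.sin(y)]);v=np.array([-u[1],u[0]])
g=c+u*.1044
C=[(circ(c,.02,.031),(0,0,255)),(circ(c,.025,.031),(0,255,0))]
axis=np.array([*( -np.sin(np.radians(-5))*u),np.cos(np.radians(5))])
G=np.array([*g,.234])
for k in(-1,1): C.append((np.array([G+a*.025*axis+b*.013*np.array([*v,0])+k*.009*np.array([*u,-.087]) for a,b in[(1,1),(1,-1),(-1,-1),(-1,1),(1,1)]]),(0,255,255)))
# base? 
vc=np.array([.546,-.1945])
V=[(circ(vc,.018,.003),(0,0,255)),(circ(vc,.018,.05),(0,255,0)),(circ(vc,.01,.065),(255,255,0))]
a=[]
for n,f,b1,b2 in [("t",t,(245,145,310,260),(390,180,430,225)),("s",s,(320,265,400,345),(200,260,245,305))]:
    ov(f,C,b1,5,f"pics/o1{n}.png"); ov(f,V,b2,8,f"pics/o2{n}.png")
ims=[cv2.imread(f"pics/o{k}{n}.png") for k in(1,2) for n in "ts"]
h=400; ims=[cv2.resize(i,None,fx=h/i.shape[0],fy=h/i.shape[0]) for i in ims]
cv2.imwrite("pics/o.png",cv2.resize(np.hstack(ims[:2]),None,fx=1.2,fy=1.2)); cv2.imwrite("pics/ob.png",np.hstack(ims[2:]))
E
```

```text
(no output)
```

View pics/o.png

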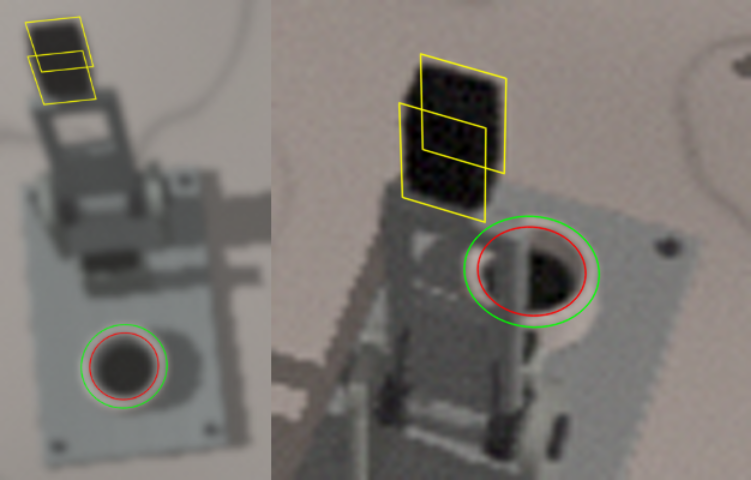

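View pics/ob.png

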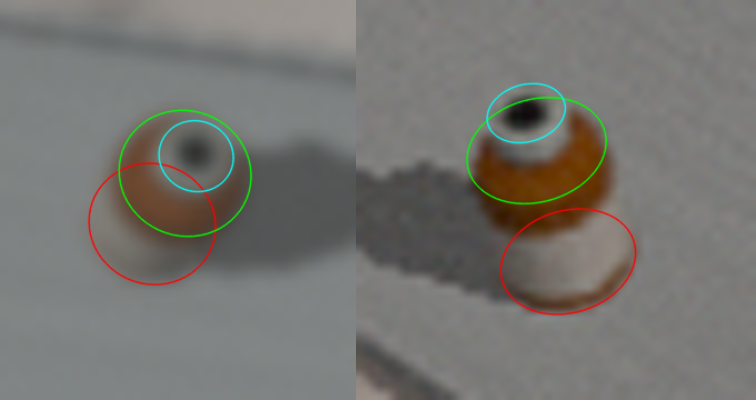

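The overlays agree to about 1 px. The vial axis is at (0.546,-0.1945) and the seat at (0.5145,0.144). The holder's +x is at a yaw of about -1.6°. Before moving I check the clearances to the bottle and small vials.

```bash
python3 - <<'E'
from h import *
F={n:grab_frame(n) for n in("scene","top")}
for k in("saline","tape","syringe"):
  for n in F:
    for d in trace(n,k)[:2]:
        b=d["bbox"]; print(k,n,round(d["conf"],2),np.round(b),atz(F[n],((b[0]+b[2])/2,b[3]),0).round(3), atz(F[n],((b[0]+b[2])/2,b[1]),.165).round(3))
print(readout.state()["tcp_pos"],readout.state()["clock"])
E
```

```text
saline scene 0.86 [169. 309. 212. 379.] [ 0.774 -0.147  0.   ] [ 0.712 -0.141  0.165]
saline top 0.77 [368. 102. 397. 148.] [ 0.707 -0.161  0.   ] [ 0.747 -0.145  0.165]
saline top 0.73 [222. 149. 227. 197.] [0.633 0.261 0.   ] [0.684 0.221 0.165]
tape scene 0.6 [254. 341. 286. 372.] [0.707 0.001 0.   ] [0.726 0.028 0.165]
tape scene 0.4 [339. 275. 366. 343.] [0.584 0.142 0.   ] [0.535 0.122 0.165]
tape top 0.88 [312. 148. 339. 179.] [ 0.644 -0.001  0.   ] [ 0.656 -0.001  0.165]
syringe scene 0.93 [403. 270. 455. 319.] [0.47  0.288 0.   ] [0.471 0.263 0.165]
syringe top 0.61 [199. 271. 254. 297.] [0.377 0.28  0.   ] [0.413 0.241 0.165]
[ 0.28006393 -0.61414158  0.21421502] 1.5
```

Emit:
drive_tool([
  {"jaw": 0.5,"dx": 27,"dy": 42,"dz": -4,"wz": -0.08},
  {"jaw": 0.5,"dx": 54,"dy": 84,"dz": -9,"wz": -0.16},
  {"jaw": 0.5,"dx": 81,"dy": 126,"dz": -14,"wz": -0.24},
  {"jaw": 0.5,"dx": 108,"dy": 168,"dz": -19,"wz": -0.32},
  {"jaw": 0.5,"dx": 135,"dy": 210,"dz": -24,"wz": -0.4},
], squeeze=50)

```text
schema error: expected keys jaw, dx, dy, dz, wx, wy, wz
```

Emit:
drive_tool([
  {"jaw": 0.5,"dx": 27,"dy": 42,"dz": -8,"wz": -0.05},
  {"jaw": 0.5,"dx": 54,"dy": 84,"dz": -16,"wz": -0.05},
  {"jaw": 0.5,"dx": 81,"dy": 126,"dz": -24,"wz": -0.05},
  {"jaw": 0.5,"dx": 108,"dy": 168,"dz": -32,"wz": -0.05},
  {"jaw": 0.5,"dx": 131,"dy": 209,"dz": -40,"wz": -0.05},
])

```text
schema error: expected keys jaw, dx, dy, dz, wx, wy, wz
```

```bash
python3 - <<'E'
from h import *
F={n:grab_frame(n) for n in("scene","top")}
s=readout.state(); print(s["tcp_pos"],s["orientation"],s["finger_gap"],s["clock"],s["q"].round(1))
a=cv2.resize(F["scene"]["image"][150:340,120:320,::-1],None,fx=2.2,fy=2.2); b=cv2.resize(F["top"]["image"][150:340,320:500,::-1],None,fx=2,fy=2.2)
cv2.imwrite("pics/a1.png",np.hstack([a,b]))
E
```

```text
[ 0.28005662 -0.61413436  0.21421849] [-1.79997766e+02 -9.69012615e-04  2.45120377e+01] 1.0032343121969793 1.6 [-74.1  16.4  90.3   0.   73.3  -8.6]
```

View pics/a1.png

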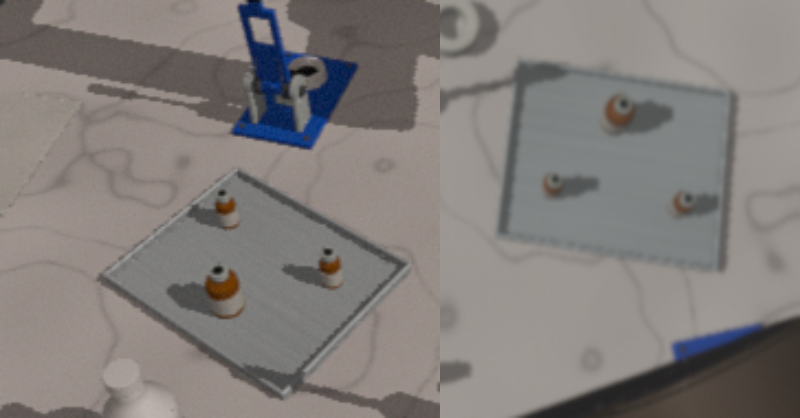

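The picture shows the same scene as before, with the vial in crop at (225,290). Both calls were refused because every row needs all the keys, so the arm has not moved. I resend them in full.

Emit:
drive_tool([
  {"jaw": 0.5,"dx": 27,"dy": 42,"dz": -4,"wx": 0,"wy": 0,"wz": -0.08},
  {"jaw": 0.5,"dx": 54,"dy": 84,"dz": -9,"wx": 0,"wy": 0,"wz": -0.16},
  {"jaw": 0.5,"dx": 81,"dy": 126,"dz": -14,"wx": 0,"wy": 0,"wz": -0.24},
  {"jaw": 0.5,"dx": 108,"dy": 168,"dz": -19,"wx": 0,"wy": 0,"wz": -0.32},
  {"jaw": 0.5,"dx": 135,"dy": 210,"dz": -24,"wx": 0,"wy": 0,"wz": -0.4},
], squeeze=50)

```text
clock: 2.22
tcp_pos: [0.4158, -0.4028, 0.1903]
orientation: [180.0, -0.0, 1.4]
wrist_force: [0.0, 0.2, -0.3]
finger_gap: 0.751
```

Emit:
drive_tool([
  {"jaw": 0.5,"dx": 27,"dy": 42,"dz": -8,"wx": 0,"wy": 0,"wz": -0.055},
  {"jaw": 0.5,"dx": 54,"dy": 84,"dz": -16,"wx": 0,"wy": 0,"wz": -0.055},
  {"jaw": 0.5,"dx": 81,"dy": 126,"dz": -24,"wx": 0,"wy": 0,"wz": -0.055},
  {"jaw": 0.5,"dx": 108,"dy": 168,"dz": -32,"wx": 0,"wy": 0,"wz": -0.055},
  {"jaw": 0.5,"dx": 131,"dy": 209.5,"dz": -40,"wx": 0,"wy": 0,"wz": -0.055},
])

```text
clock: 2.85
tcp_pos: [0.547, -0.1932, 0.1503]
orientation: [180.0, -0.0, -1.5]
wrist_force: [0.8, -0.8, -0.8]
finger_gap: 0.748
```

```bash
cat > look.py <<'E'
from h import *
import sys
n=sys.argv[1]; bs=[int(x) for x in sys.argv[2].split(",")]; bt=[int(x) for x in sys.argv[3].split(",")]
F={n:grab_frame(n) for n in("scene","top")}
s=readout.state()
for k in("tcp_pos","orientation","wrist_force","finger_gap","clock","q"): print(k,np.round(s[k],4))
o=[]
for f,b in((F["scene"],bs),(F["top"],bt)):
    i=f["image"][b[1]:b[3],b[0]:b[2],::-1]; k=min(400/i.shape[1],560/i.shape[0]); i=cv2.resize(i,None,fx=k,fy=k,interpolation=cv2.INTER_CUBIC)
    o.append(cv2.copyMakeBorder(i,0,580-i.shape[0],0,400-i.shape[1],cv2.BORDER_CONSTANT))
cv2.imwrite(f"pics/{n}.png",np.hstack(o))
E
python3 look.py a2 140,150,340,340 320,100,500,280
```

```text
tcp_pos [ 0.547  -0.1906  0.1492]
orientation [-1.798854e+02  6.720000e-02 -1.274100e+00]
wrist_force [-0.5566 -0.6789 -0.8513]
finger_gap 0.7488
clock 2.95
q [-2.928050e+01  8.056000e+00  1.072494e+02  7.700000e-02  6.480780e+01
  6.196080e+01]
```

View pics/a2.png

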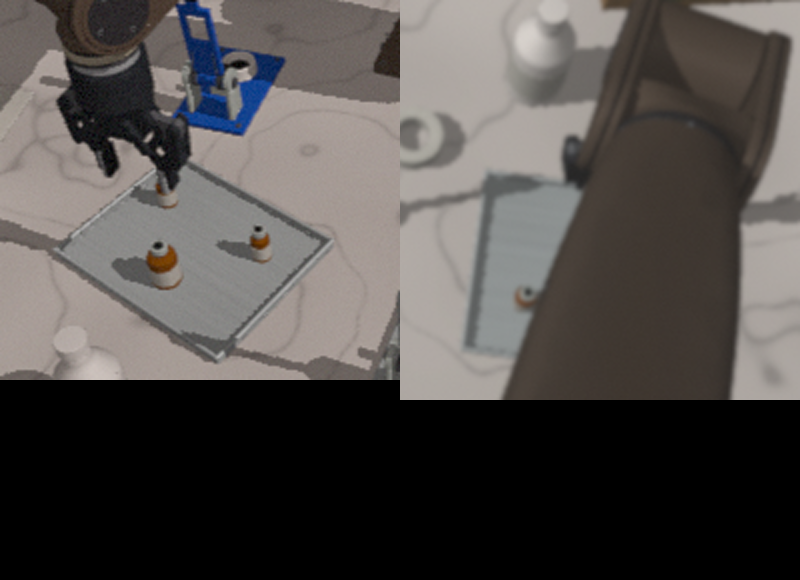

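The scene crop shows the open jaws straddling above the vial, whose cap is at crop (160,247), with the small vials clear. I go down in two stages.

Emit:
drive_tool([
  {"jaw": 0.5,"dx": 0,"dy": 0,"dz": -20,"wx": 0,"wy": 0,"wz": 0},
  {"jaw": 0.5,"dx": 0,"dy": 0,"dz": -40,"wx": 0,"wy": 0,"wz": 0},
  {"jaw": 0.5,"dx": 0,"dy": 0,"dz": -55,"wx": 0,"wy": 0,"wz": 0},
  {"jaw": 0.5,"dx": 0,"dy": 0,"dz": -55,"wx": 0,"wy": 0,"wz": 0},
  {"jaw": 0.5,"dx": 0,"dy": 0,"dz": -55,"wx": 0,"wy": 0,"wz": 0},
])

```text
clock: 3.58
tcp_pos: [0.5462, -0.1953, 0.0954]
orientation: [180.0, -0.0, -1.6]
wrist_force: [0.7, 0.7, -0.1]
finger_gap: 0.751
```

```bash
python3 look.py a3 170,190,290,310 320,100,500,280; python3 -c "
from h import *
f=grab_frame('scene');t=readout.state()['tcp_pos'];print(t,proj(f,t),proj(f,[.546,-.1945,.034]))"
```

```text
tcp_pos [ 0.5466 -0.1952  0.0961]
orientation [ 1.799505e+02 -8.960000e-02 -1.575800e+00]
wrist_force [ 0.2079 -0.2159  0.6373]
finger_gap 0.75
clock 3.675
q [-2.966120e+01  1.176300e+01  1.091101e+02 -1.700000e-03  5.902460e+01
  6.191550e+01]
[ 0.54666317 -0.1950991   0.09621902] [215.66108974 263.3541835 ] [221.01011723 280.65208097]
```

View pics/a3.png

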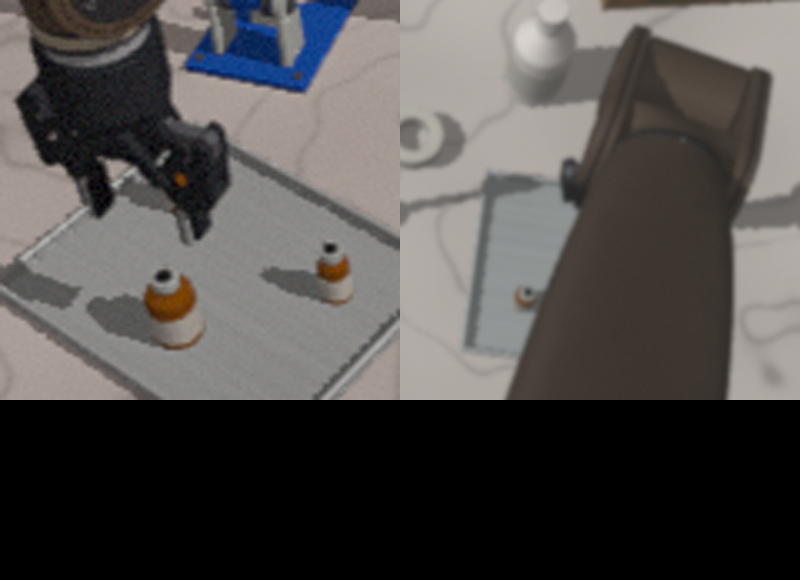

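```bash
python3 - <<'E'
from h import *
f=grab_frame('scene');t=readout.state();M=R.from_euler('xyz',t['orientation'],degrees=True).as_matrix();p=t['tcp_pos']
for z in(-.054,0,.019):
  for y in(-.032,0,.032):
    q=p+M@[0,y,z]; print(z,y,q.round(3),((proj(f,q)-[170,190])*400/120).round(0))
f=grab_frame('scene');b=f["image"][190:310,170:290,::-1];cv2.imwrite("pics/a4.png",cv2.resize(b,None,fx=5,fy=5,interpolation=cv2.INTER_CUBIC))
E
```

```text
-0.054 -0.032 [ 0.547 -0.163  0.15 ] [180. 202.]
-0.054 0 [ 0.547 -0.195  0.15 ] [137. 190.]
-0.054 0.032 [ 0.546 -0.227  0.15 ] [ 95. 177.]
0 -0.032 [ 0.547 -0.163  0.096] [194. 257.]
0 0 [ 0.547 -0.195  0.096] [152. 245.]
0 0.032 [ 0.546 -0.227  0.096] [112. 232.]
0.019 -0.032 [ 0.547 -0.163  0.077] [199. 275.]
0.019 0 [ 0.547 -0.195  0.077] [158. 263.]
0.019 0.032 [ 0.546 -0.227  0.077] [117. 250.]
```

View pics/a4.png

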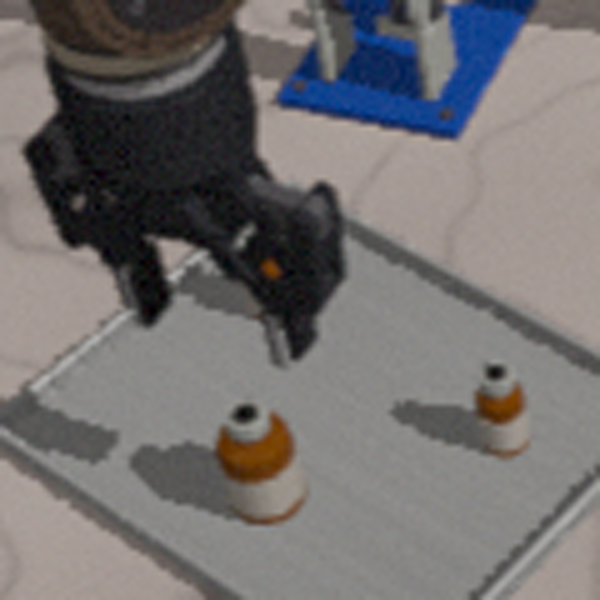

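The picture shows the fingertips about 10 px higher than the reported TCP predicts. Expected is (298,412) and (175,375) in the crop, and I see (285,362) and (150,322). I compare with the first picture to learn whether this offset is real.

```bash
python3 - <<'E'
from h import *
f=grab_frame('scene')
def show(p,o,g,tag):
    M=R.from_euler('xyz',o,degrees=True).as_matrix()
    for z in(-.054,0,.006,.019):
        print(tag,z,[proj(f,p+M@[0,y,z]).round(0).tolist() for y in(-g,0,g)])
show(np.array([.28,-.614,.2142]),[180,0,24.5],.0425,"start")
im=cv2.imread("pics/scene0.png")[20:140,50:170]; cv2.imwrite("pics/a5.png",cv2.resize(im,None,fx=5,fy=5,interpolation=cv2.INTER_CUBIC))
p=readout.state()['tcp_pos']
for d in np.eye(3)*.02: print(d, proj(f,p+d)-proj(f,p))
E
```

```text
start -0.054 [[128.0, 106.0], [111.0, 106.0], [94.0, 107.0]]
start 0 [[134.0, 124.0], [118.0, 125.0], [102.0, 126.0]]
start 0.006 [[135.0, 126.0], [119.0, 127.0], [103.0, 128.0]]
start 0.019 [[137.0, 130.0], [120.0, 131.0], [104.0, 132.0]]
[0.02 0.   0.  ] [-4.44560444  6.39745373]
[0.   0.02 0.  ] [7.87973428 2.17631975]
[0.   0.   0.02] [-1.69374047 -5.93379332]
```

View pics/a5.png

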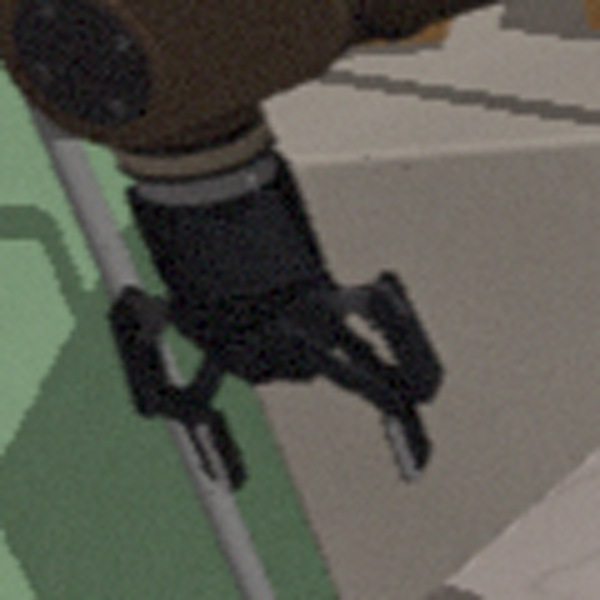

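```bash
python3 - <<'E'
from h import *
F={n:grab_frame(n) for n in("scene","top")}
crop(F["top"],(370,140,450,220),7,"pics/a6.png")
p=readout.state()['tcp_pos'];print(p)
for y in(.03,.043,.057):
  for z in (-.02,.0,.03,.05,.08): print(y,z,*[proj(F[n],p+[0,y,z]).round(1) for n in F])
E
```

```text
[ 0.54627217 -0.19466884  0.09562954]
0.03 -0.02 [229.3 272.5] [400.  197.2]
0.03 0.0 [227.8 266.7] [401.5 194.5]
0.03 0.03 [225.5 257.8] [403.9 190.3]
0.03 0.05 [223.9 251.6] [405.6 187.4]
0.03 0.08 [221.4 241.9] [408.2 182.7]
0.043 -0.02 [234.4 273.9] [394.6 197.9]
0.043 0.0 [233.  268.2] [396.  195.2]
0.043 0.03 [230.8 259.2] [398.2 191.1]
0.043 0.05 [229.3 253. ] [399.8 188.1]
0.043 0.08 [226.9 243.4] [402.2 183.5]
0.057 -0.02 [240.  275.5] [388.7 198.7]
0.057 0.0 [238.6 269.7] [390.  196.1]
0.057 0.03 [236.5 260.8] [392.1 191.9]
0.057 0.05 [235.1 254.6] [393.5 189. ]
0.057 0.08 [232.8 244.9] [395.8 184.4]
```

View pics/a6.png

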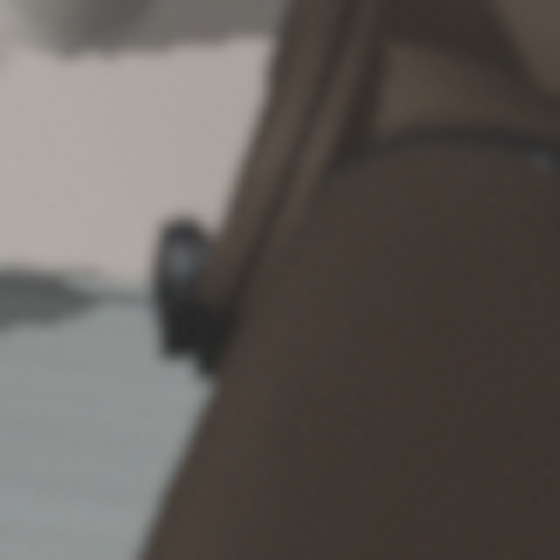

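```bash
python3 - <<'E'
from h import *
F={n:grab_frame(n) for n in("scene","top")}
for a,b in [((237,237),(393.5,181)),((236,229),(394,176)),((238,243),(394,190)),((237,237),(393.5,186))]:
    print(tri([F["scene"],F["top"]],[a,b]))
# tray edge / arm consistency: base of robot
print(proj(F["scene"],[0,0,0]),proj(F["top"],[0,0,0]))
for n in F: print(n,[ (k,round(d["conf"],2),np.round(d["bbox"])) for k in("gripper","robot") for d in (trace(n,k) if 0 else [])])
E
```

```text
(array([ 0.54471161, -0.12626427,  0.20225339]), [array([-0.95495376, -0.21299803]), array([-0.84237924,  0.47440312])])
(array([ 0.5464242 , -0.12331645,  0.22781109]), [array([-1.02570556, -0.23613923]), array([-0.9087739 ,  0.51767317])])
(array([ 0.53519577, -0.13207334,  0.17256621]), [array([-0.12772465, -0.0272462 ]), array([-0.11273515,  0.0629301 ])])
(array([ 0.53761938, -0.12862646,  0.19388525]), [array([0.24607819, 0.05327446]), array([ 0.21735323, -0.12282633])])
[364.62256621 173.55511036] [365.17753233 445.6507277 ]
scene []
top []
```

Triangulating the knuckle gives an x,y that agrees with the reported TCP (x 0.544, y just outboard of the expected backs). It sits about 30 mm higher than the geometry predicts. So the lateral alignment is fine and only the height is in doubt. I descend and look again before closing.

Emit:
drive_tool([
  {"jaw": 0.5,"dx": 0,"dy": 0,"dz": -20,"wx": 0,"wy": 0,"wz": 0},
  {"jaw": 0.5,"dx": 0,"dy": 0,"dz": -40,"wx": 0,"wy": 0,"wz": 0},
  {"jaw": 0.5,"dx": 0,"dy": 0,"dz": -57,"wx": 0,"wy": 0,"wz": 0},
  {"jaw": 0.5,"dx": 0,"dy": 0,"dz": -57,"wx": 0,"wy": 0,"wz": 0},
  {"jaw": 0.5,"dx": 0,"dy": 0,"dz": -57,"wx": 0,"wy": 0,"wz": 0},
])

```text
clock: 4.7
tcp_pos: [0.5463, -0.1948, 0.0382]
orientation: [180.0, -0.0, -1.6]
wrist_force: [1.0, -1.0, 0.0]
finger_gap: 0.748
```

```bash
python3 look.py a7 170,210,270,310 370,140,450,220
```

```text
tcp_pos [ 0.5467 -0.1951  0.0391]
orientation [ 1.799517e+02 -8.700000e-02 -1.556600e+00]
wrist_force [-0.0226  0.3438  0.1654]
finger_gap 0.7516
clock 4.8
q [-2.964320e+01  1.643610e+01  1.103996e+02 -2.000000e-03  5.306480e+01
  6.191470e+01]
```

View pics/a7.png

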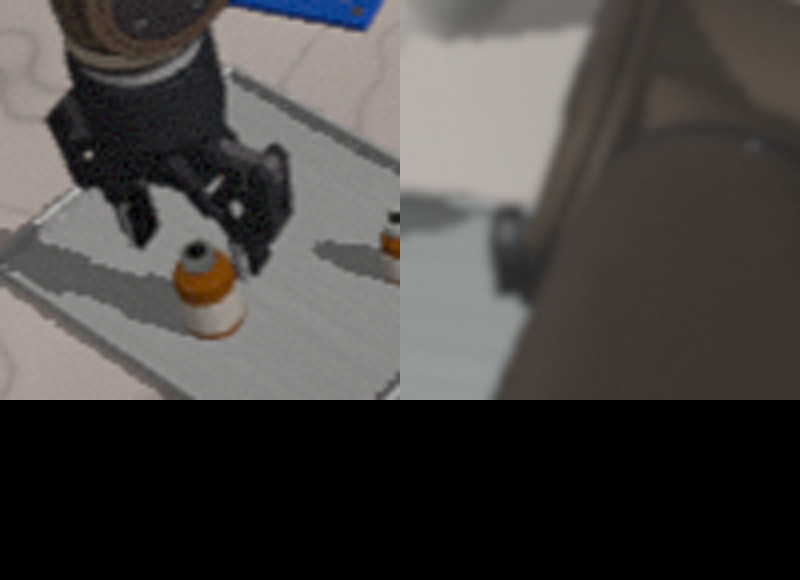

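```bash
python3 - <<'E'
from h import *
f=grab_frame('scene')
for z in(.02,.03,.04,.05,.06): print(z,[proj(f,[.546,-.195+y,z]).round(1).tolist() for y in(-.032,-.018,.018,.032)])
for x in(.50,.52,.546): print(x,[proj(f,[x,-.195+y,.028]).round(1).tolist() for y in(-.032,-.018,.018,.032)])
E
```

```text
0.02 [[210.0, 280.9], [215.2, 282.4], [228.6, 286.3], [233.9, 287.8]]
0.03 [[209.2, 278.3], [214.4, 279.7], [227.9, 283.6], [233.2, 285.1]]
0.04 [[208.3, 275.6], [213.6, 277.1], [227.2, 280.9], [232.5, 282.4]]
0.05 [[207.5, 272.8], [212.8, 274.3], [226.5, 278.2], [231.8, 279.7]]
0.06 [[206.6, 270.1], [211.9, 271.6], [225.7, 275.4], [231.1, 277.0]]
0.5 [[218.8, 265.0], [223.9, 266.4], [237.1, 270.0], [242.3, 271.5]]
0.52 [[214.8, 270.9], [219.9, 272.3], [233.2, 276.1], [238.5, 277.6]]
0.546 [[209.4, 278.8], [214.6, 280.3], [228.1, 284.1], [233.4, 285.7]]
```

Visually the tips are at about z 0.058, level with the cap, although the TCP reads 0.038. I go down another 12 mm, which is safe under either reading, and look again.

Emit:
drive_tool([
  {"jaw": 0.2,"dx": 0,"dy": 0,"dz": -4,"wx": 0,"wy": 0,"wz": 0},
  {"jaw": 0.2,"dx": 0,"dy": 0,"dz": -8,"wx": 0,"wy": 0,"wz": 0},
  {"jaw": 0.2,"dx": 0,"dy": 0,"dz": -12,"wx": 0,"wy": 0,"wz": 0},
  {"jaw": 0.2,"dx": 0,"dy": 0,"dz": -12,"wx": 0,"wy": 0,"wz": 0},
  {"jaw": 0.2,"dx": 0,"dy": 0,"dz": -12,"wx": 0,"wy": 0,"wz": 0},
])

```text
clock: 5.48
tcp_pos: [0.5461, -0.1946, 0.0262]
orientation: [-180.0, 0.0, -1.6]
wrist_force: [0.5, -0.1, -0.3]
finger_gap: 0.601
```

```bash
python3 look.py a8 180,230,260,310 370,140,450,220
```

```text
tcp_pos [ 0.5462 -0.1947  0.0264]
orientation [ 1.799931e+02 -1.240000e-02 -1.558000e+00]
wrist_force [ 0.3113 -0.3554  0.0596]
finger_gap 0.6013
clock 5.575
q [-2.96417e+01  1.75414e+01  1.10621e+02 -3.00000e-04  5.18234e+01
  6.19165e+01]
```

View pics/a8.png

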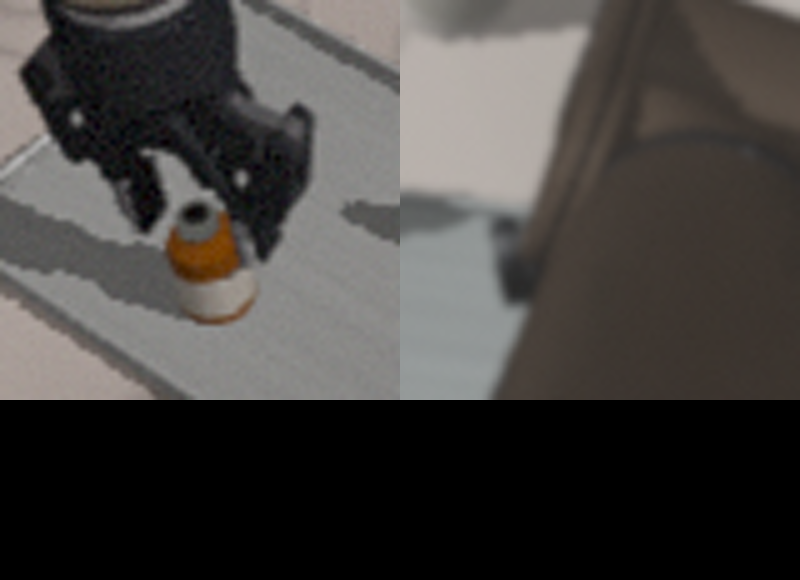

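The right fingertip visually sits about 35 mm above the tray floor, so the tips really are higher than the spec implies. I continue down in small guarded steps and watch the wrist force.

Emit:
drive_tool([
  {"jaw": 0.2,"dx": 0,"dy": 0,"dz": -2,"wx": 0,"wy": 0,"wz": 0},
  {"jaw": 0.2,"dx": 0,"dy": 0,"dz": -4,"wx": 0,"wy": 0,"wz": 0},
  {"jaw": 0.2,"dx": 0,"dy": 0,"dz": -6,"wx": 0,"wy": 0,"wz": 0},
  {"jaw": 0.2,"dx": 0,"dy": 0,"dz": -8,"wx": 0,"wy": 0,"wz": 0},
  {"jaw": 0.2,"dx": 0,"dy": 0,"dz": -8,"wx": 0,"wy": 0,"wz": 0},
])

```text
clock: 6.2
tcp_pos: [0.5459, -0.1945, 0.0179]
orientation: [-180.0, 0.0, -1.6]
wrist_force: [0.1, 0.6, 0.0]
finger_gap: 0.603
```

```bash
python3 look.py a9 180,230,260,310 370,140,450,220
```

```text
tcp_pos [ 0.5461 -0.1947  0.0182]
orientation [ 1.799999e+02  1.500000e-03 -1.560600e+00]
wrist_force [ 0.0855 -0.5942  0.1322]
finger_gap 0.6029
clock 6.3
q [-2.964390e+01  1.828380e+01  1.107221e+02 -1.000000e-03  5.099540e+01
  6.191730e+01]
```

View pics/a9.png

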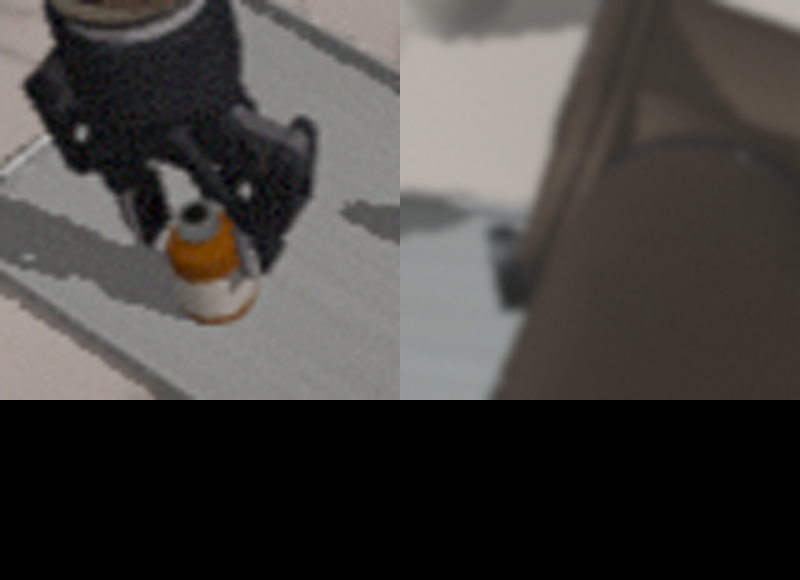

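There is no contact force at TCP z 0.018, and the tips are visually at about z 0.03 on the vial's sides. I go 4 mm lower and close on the body.

Emit:
drive_tool([
  {"jaw": 0.2,"dx": 0,"dy": 0,"dz": -4,"wx": 0,"wy": 0,"wz": 0},
  {"jaw": -0.3,"dx": 0,"dy": 0,"dz": -4,"wx": 0,"wy": 0,"wz": 0},
  {"jaw": -0.5,"dx": 0,"dy": 0,"dz": -4,"wx": 0,"wy": 0,"wz": 0},
  {"jaw": -0.5,"dx": 0,"dy": 0,"dz": -4,"wx": 0,"wy": 0,"wz": 0},
  {"jaw": -0.5,"dx": 0,"dy": 0,"dz": -4,"wx": 0,"wy": 0,"wz": 0},
], squeeze=40)

```text
clock: 6.92
tcp_pos: [0.5459, -0.1945, 0.0141]
orientation: [-180.0, 0.0, -1.6]
wrist_force: [1.1, -0.3, 0.2]
finger_gap: 0.406
```

```bash
python3 look.py b1 180,230,260,310 370,140,450,220
```

```text
tcp_pos [ 0.546  -0.1946  0.0141]
orientation [-1.799945e+02  1.110000e-02 -1.558000e+00]
wrist_force [ 0.3271  0.6963 -1.2254]
finger_gap 0.4076
clock 7.025
q [-2.964250e+01  1.865190e+01  1.107757e+02 -5.000000e-04  5.058490e+01
  6.191580e+01]
```

View pics/b1.png

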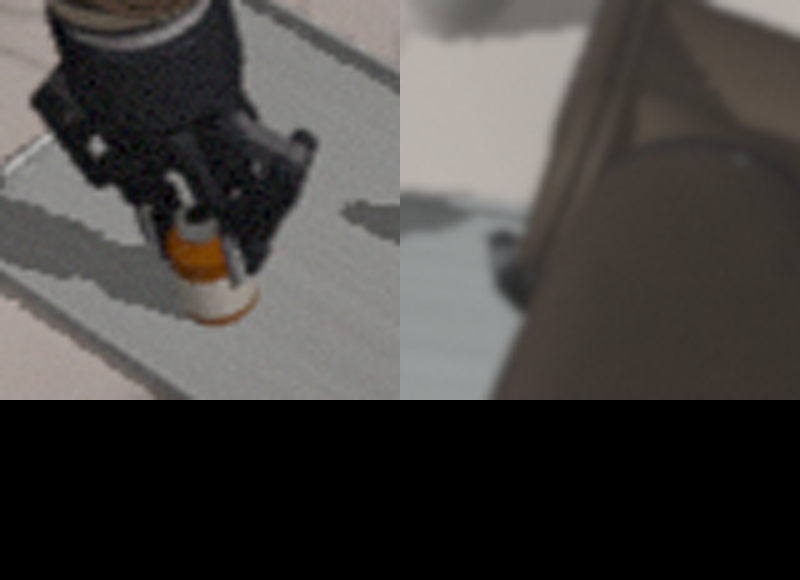

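The vial is gripped: the gap of 0.408 is about 35 mm, which matches the 36 mm body. I lift it straight up.

Emit:
drive_tool([
  {"jaw": -0.5,"dx": 0,"dy": 0,"dz": 15,"wx": 0,"wy": 0,"wz": 0},
  {"jaw": -0.5,"dx": 0,"dy": 0,"dz": 45,"wx": 0,"wy": 0,"wz": 0},
  {"jaw": -0.5,"dx": 0,"dy": 0,"dz": 85,"wx": 0,"wy": 0,"wz": 0},
  {"jaw": -0.5,"dx": 0,"dy": 0,"dz": 125,"wx": 0,"wy": 0,"wz": 0},
  {"jaw": -0.5,"dx": 0,"dy": 0,"dz": 150,"wx": 0,"wy": 0,"wz": 0},
])

```text
clock: 7.65
tcp_pos: [0.5471, -0.1952, 0.1683]
orientation: [179.9, -0.2, -1.6]
wrist_force: [-0.5, -0.4, -1.2]
finger_gap: 0.404
```

Emit:
drive_tool([
  {"jaw": -0.5,"dx": 0,"dy": 0,"dz": 0,"wx": 0,"wy": 0.05,"wz": 0},
  {"jaw": -0.5,"dx": 0,"dy": 0,"dz": 0,"wx": 0,"wy": 0.15,"wz": 0},
  {"jaw": -0.5,"dx": 0,"dy": 0,"dz": 0,"wx": 0,"wy": 0.25,"wz": 0},
  {"jaw": -0.5,"dx": 0,"dy": 0,"dz": 0,"wx": 0,"wy": 0.35,"wz": 0},
  {"jaw": -0.5,"dx": 0,"dy": 0,"dz": 0,"wx": 0,"wy": 0.4,"wz": 0},
])

```text
clock: 8.28
tcp_pos: [0.5468, -0.1946, 0.1651]
orientation: [179.3, 22.9, -1.7]
wrist_force: [0.7, -0.2, -0.7]
finger_gap: 0.402
```

```bash
python3 look.py b2 130,130,330,330 320,60,500,240
```

```text
tcp_pos [ 0.5468 -0.1946  0.1644]
orientation [179.3396  22.8814  -1.6658]
wrist_force [-1.1434  0.1383 -0.4627]
finger_gap 0.4042
clock 8.375
q [-25.1954  20.3292  93.0234  -9.5514  87.5855  68.5072]
```

View pics/b2.png

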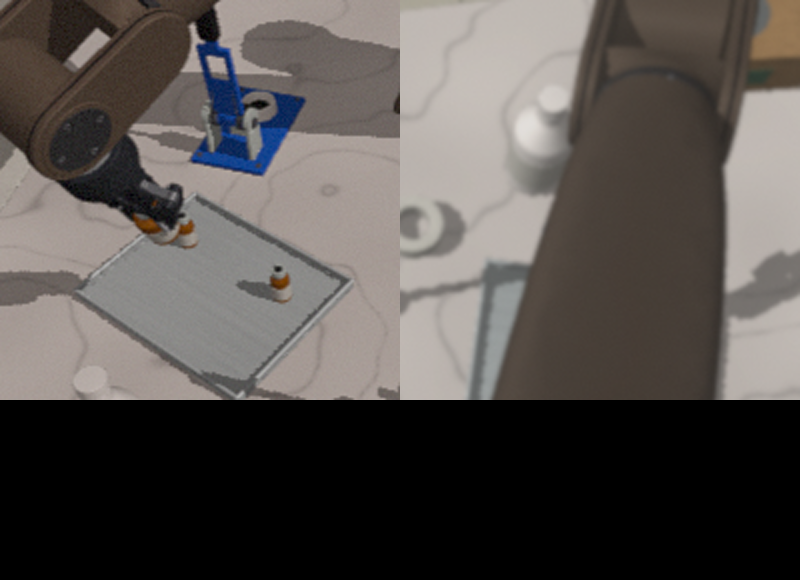

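The crop shows the vial leaving the tray and leaning in the jaws at about (155,225), with the small vials standing. I complete the tilt to 45° and hold.

Emit:
drive_tool([
  {"jaw": -0.5,"dx": -5,"dy": 0,"dz": 10,"wx": 0,"wy": 0.1,"wz": 0},
  {"jaw": -0.5,"dx": -10,"dy": 0,"dz": 20,"wx": 0,"wy": 0.2,"wz": 0},
  {"jaw": -0.5,"dx": -15,"dy": 0,"dz": 30,"wx": 0,"wy": 0.3,"wz": 0},
  {"jaw": -0.5,"dx": -15,"dy": 0,"dz": 30,"wx": 0,"wy": 0.385,"wz": 0},
  {"jaw": -0.5,"dx": -15,"dy": 0,"dz": 30,"wx": 0,"wy": 0.385,"wz": 0},
])

```text
clock: 9.0
tcp_pos: [0.5311, -0.1945, 0.1935]
orientation: [178.5, 44.9, -2.1]
wrist_force: [0.8, -0.1, -1.4]
finger_gap: 0.407
```

Emit:
drive_tool([
  {"jaw": -0.5,"dx": 0,"dy": 0,"dz": 0,"wx": 0,"wy": 0,"wz": 0},
  {"jaw": -0.5,"dx": 0,"dy": 0,"dz": 0,"wx": 0,"wy": 0,"wz": 0},
  {"jaw": -0.5,"dx": 0,"dy": 0,"dz": 0,"wx": 0,"wy": 0,"wz": 0},
  {"jaw": -0.5,"dx": 0,"dy": 0,"dz": 0,"wx": 0,"wy": 0,"wz": 0},
  {"jaw": -0.5,"dx": 0,"dy": 0,"dz": 0,"wx": 0,"wy": 0,"wz": 0},
])

```text
clock: 9.62
tcp_pos: [0.531, -0.1946, 0.1943]
orientation: [178.4, 44.9, -2.2]
wrist_force: [-0.4, -0.3, -0.8]
finger_gap: 0.402
```

```bash
python3 look.py b3 150,180,270,300 320,60,500,240
```

```text
tcp_pos [ 0.531  -0.1947  0.1942]
orientation [178.449   44.9561  -2.2001]
wrist_force [ 0.2516 -0.1213  0.3897]
finger_gap 0.4059
clock 9.725
q [-22.9248  29.6813  83.3071 -16.9093 108.8477  69.2923]
```

View pics/b3.png

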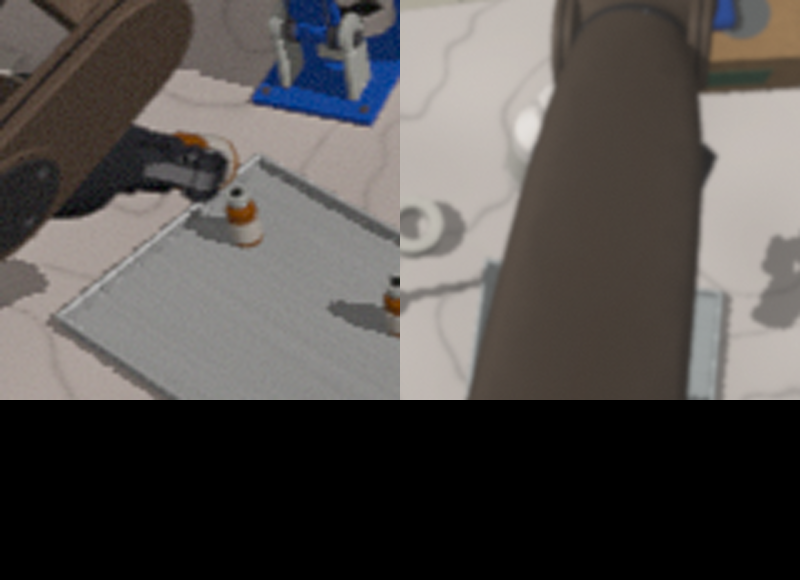

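Emit:
drive_tool([
  {"jaw": -0.5,"dx": 0,"dy": 0,"dz": 0,"wx": 0,"wy": 0,"wz": 0},
  {"jaw": -0.5,"dx": 0,"dy": 0,"dz": 0,"wx": 0,"wy": 0,"wz": 0},
  {"jaw": -0.5,"dx": 0,"dy": 0,"dz": 0,"wx": 0,"wy": 0,"wz": 0},
  {"jaw": -0.5,"dx": 0,"dy": 0,"dz": 0,"wx": 0,"wy": 0,"wz": 0},
  {"jaw": -0.5,"dx": 0,"dy": 0,"dz": 0,"wx": 0,"wy": 0,"wz": 0},
])

```text
clock: 10.35
tcp_pos: [0.5311, -0.1946, 0.1942]
orientation: [178.4, 45.0, -2.2]
wrist_force: [0.2, 0.1, -0.1]
finger_gap: 0.403
```

The crop shows the vial leaning with the gripper, its base rim at (235,160). It was held there for about 1.4 s. I bring it level and back to the pose above the tray.

Emit:
drive_tool([
  {"jaw": -0.5,"dx": 0,"dy": 0,"dz": 0,"wx": 0,"wy": -0.15,"wz": 0},
  {"jaw": -0.5,"dx": 0,"dy": 0,"dz": 0,"wx": 0,"wy": -0.31,"wz": 0},
  {"jaw": -0.5,"dx": 0,"dy": 0,"dz": 0,"wx": 0,"wy": -0.47,"wz": 0},
  {"jaw": -0.5,"dx": 0,"dy": 0,"dz": 0,"wx": 0,"wy": -0.63,"wz": 0},
  {"jaw": -0.5,"dx": 0,"dy": 0,"dz": 0,"wx": 0,"wy": -0.785,"wz": 0},
])

```text
clock: 10.98
tcp_pos: [0.5312, -0.1948, 0.1952]
orientation: [179.9, -0.3, -1.6]
wrist_force: [0.1, -0.8, -0.5]
finger_gap: 0.409
```

Emit:
drive_tool([
  {"jaw": -0.5,"dx": -2,"dy": 40,"dz": 0,"wx": 0,"wy": 0,"wz": 0},
  {"jaw": -0.5,"dx": -5,"dy": 90,"dz": 0,"wx": 0,"wy": 0,"wz": 0},
  {"jaw": -0.5,"dx": -8,"dy": 140,"dz": 0,"wx": 0,"wy": 0,"wz": 0},
  {"jaw": -0.5,"dx": -11,"dy": 190,"dz": 0,"wx": 0,"wy": 0,"wz": 0},
  {"jaw": -0.5,"dx": -14,"dy": 240,"dz": 0,"wx": 0,"wy": 0,"wz": 0},
])

```text
clock: 11.6
tcp_pos: [0.5165, 0.0468, 0.1945]
orientation: [180.0, -0.0, -1.6]
wrist_force: [-0.6, 0.3, -0.7]
finger_gap: 0.403
```

Emit:
drive_tool([
  {"jaw": -0.5,"dx": -1,"dy": 40,"dz": 0,"wx": 0,"wy": 0,"wz": 0},
  {"jaw": -0.5,"dx": -2,"dy": 80,"dz": 0,"wx": 0,"wy": 0,"wz": 0},
  {"jaw": -0.5,"dx": -2,"dy": 98,"dz": -20,"wx": 0,"wy": 0,"wz": 0},
  {"jaw": -0.5,"dx": -2,"dy": 98,"dz": -60,"wx": 0,"wy": 0,"wz": 0},
  {"jaw": -0.5,"dx": -2,"dy": 98,"dz": -90,"wx": 0,"wy": 0,"wz": 0},
])

```text
clock: 12.22
tcp_pos: [0.5142, 0.1437, 0.103]
orientation: [180.0, 0.1, -1.5]
wrist_force: [-0.7, -0.3, -0.7]
finger_gap: 0.402
```

```bash
python3 look.py c1x 310,240,410,340 230,140,330,240
```

```text
tcp_pos [0.5116 0.1431 0.1003]
orientation [179.9308   0.512   -1.5356]
wrist_force [-0.5518  0.2989 -0.2652]
finger_gap 0.4027
clock 12.325
q [ 4.689700e+00  5.838600e+00  1.153782e+02 -1.540000e-02  5.929970e+01
  9.623300e+01]
```

View pics/c1x.png

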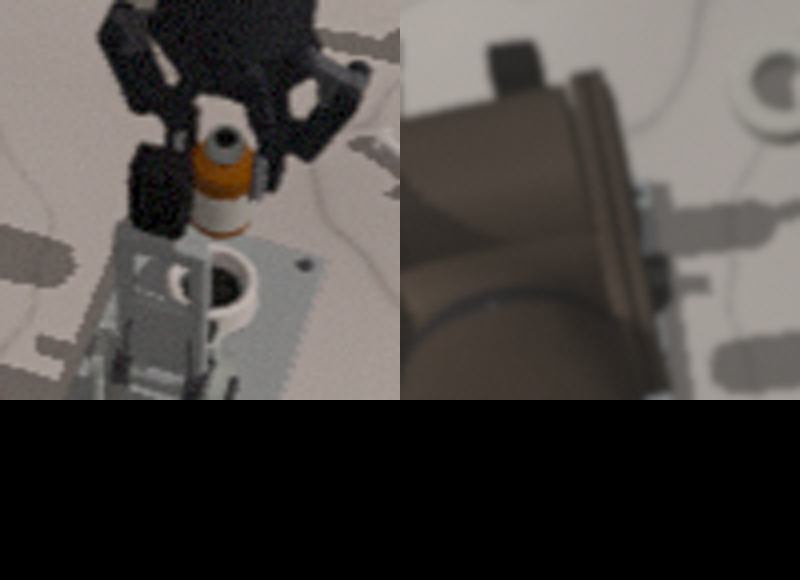

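The crop shows the held vial with its base at (220,232) above the seat collar at (215,285). I let it settle, then overlay the expected vial and collar to fine-tune the xy.

```bash
python3 - <<'E'
from ov import *
for i in range(4): s=grab_frame("scene")
p=readout.state()['tcp_pos']; print(p,readout.state()['orientation'])
c=np.array([.5145,.1438]); v=p[:2]; b=p[2]-.0111
ov(s,[(circ(c,.02,.031),(0,0,255)),(circ(c,.025,.031),(0,255,0)),(circ(v,.018,b),(0,0,255)),(circ(v,.018,b+.047),(0,255,0)),(circ(v,.01,b+.062),(255,255,0))],(340,250,390,330),9,"pics/c2x.png")
crop(s,(340,250,390,330),9,"pics/c3x.png")
cv2.imwrite("pics/c4x.png",cv2.resize(np.hstack([cv2.imread("pics/c2x.png"),cv2.imread("pics/c3x.png")]),None,fx=.85,fy=.8))
E
```

```text
[0.51641205 0.14338591 0.10623278] [-179.98234694   -0.18341354   -1.56602503]
```

View pics/c4x.png

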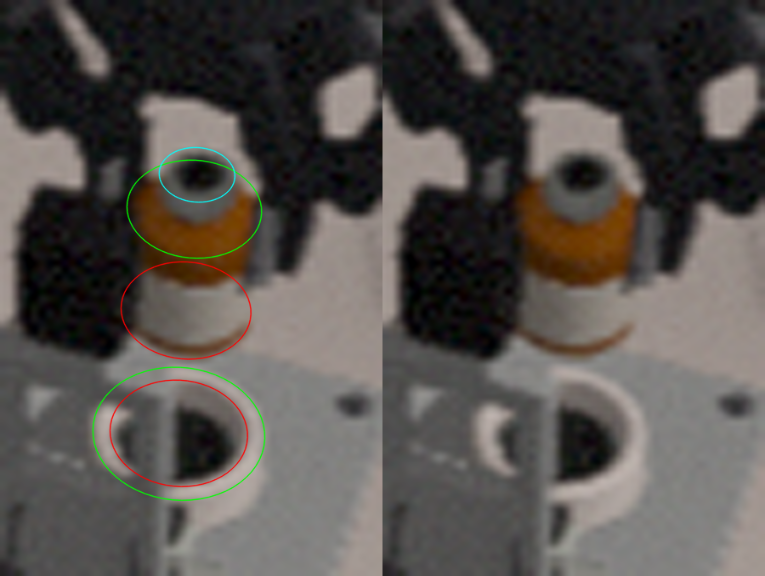

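Emit:
drive_tool([
  {"jaw": -0.5,"dx": 0,"dy": 0,"dz": -20,"wx": 0,"wy": 0,"wz": 0},
  {"jaw": -0.5,"dx": 0,"dy": 0,"dz": -40,"wx": 0,"wy": 0,"wz": 0},
  {"jaw": -0.5,"dx": 0,"dy": 0,"dz": -52,"wx": 0,"wy": 0,"wz": 0},
  {"jaw": -0.5,"dx": 0,"dy": 0,"dz": -52,"wx": 0,"wy": 0,"wz": 0},
  {"jaw": -0.5,"dx": 0,"dy": 0,"dz": -52,"wx": 0,"wy": 0,"wz": 0},
])

```text
clock: 13.15
tcp_pos: [0.516, 0.1434, 0.0534]
orientation: [-180.0, -0.1, -1.6]
wrist_force: [1.1, 1.0, -0.1]
finger_gap: 0.402
```

```bash
python3 - <<'E'
from ov import *
fs=[]
for i in range(8): s=grab_frame("scene"); fs.append(s["image"].astype(float))
s["image"]=np.mean(fs[3:],0).astype(np.uint8)
p=readout.state()['tcp_pos']; print(p,readout.state()['orientation'],readout.state()['wrist_force'])
c=np.array([.5145,.1438]); v=p[:2]; b=p[2]-.0111
ov(s,[(circ(c,.02,.031),(0,0,255)),(circ(c,.025,.031),(0,255,0)),(circ(v,.018,b),(0,0,255)),(circ(v,.018,b+.047),(0,255,0)),(circ(v,.01,b+.062),(255,255,0))],(340,260,390,330),9,"pics/d2.png")
crop(s,(340,260,390,330),9,"pics/d3.png")
cv2.imwrite("pics/d4.png",cv2.resize(np.hstack([cv2.imread("pics/d2.png"),cv2.imread("pics/d3.png")]),None,fx=.88,fy=.88))
E
```

```text
[0.51515134 0.14335794 0.05241253] [-1.79998168e+02 -1.68761657e-02 -1.55845660e+00] [ 0.19654246  0.20533819 -0.38555121]
```

View pics/d4.png

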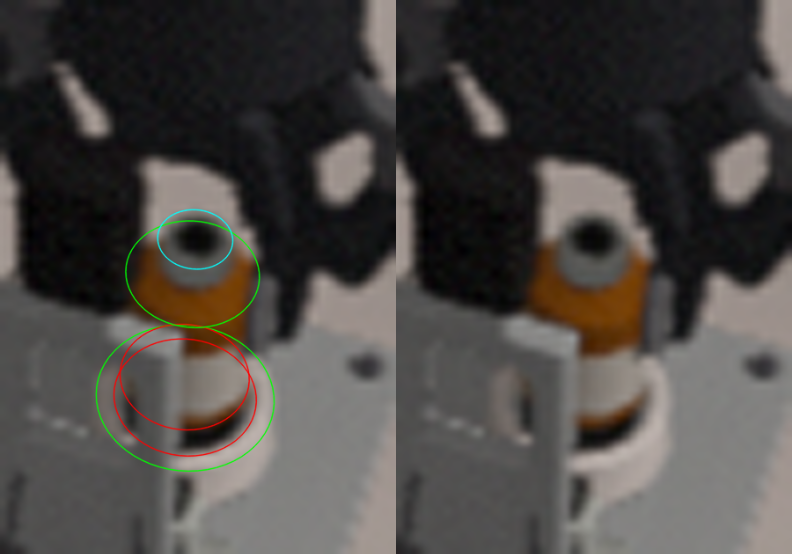

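In the averaged picture the vial overlay matches to within 0.3 px. The collar is consistent with (0.514,0.1437), so I shift -0.8 mm in x and +0.3 mm in y and lower into the seat.

Emit:
drive_tool([
  {"jaw": -0.5,"dx": -0.8,"dy": 0.3,"dz": -3,"wx": 0,"wy": 0,"wz": 0},
  {"jaw": -0.5,"dx": -0.8,"dy": 0.3,"dz": -7,"wx": 0,"wy": 0,"wz": 0},
  {"jaw": -0.5,"dx": -0.8,"dy": 0.3,"dz": -11,"wx": 0,"wy": 0,"wz": 0},
  {"jaw": -0.5,"dx": -0.8,"dy": 0.3,"dz": -15,"wx": 0,"wy": 0,"wz": 0},
  {"jaw": -0.5,"dx": -0.8,"dy": 0.3,"dz": -15,"wx": 0,"wy": 0,"wz": 0},
])

```text
clock: 14.18
tcp_pos: [0.5139, 0.1436, 0.0367]
orientation: [180.0, 0.1, -1.6]
wrist_force: [-0.1, -1.1, -0.6]
finger_gap: 0.399
```

Emit:
drive_tool([
  {"jaw": -0.5,"dx": 0,"dy": 0,"dz": -2,"wx": 0,"wy": 0,"wz": 0},
  {"jaw": -0.5,"dx": 0,"dy": 0,"dz": -3.5,"wx": 0,"wy": 0,"wz": 0},
  {"jaw": -0.5,"dx": 0,"dy": 0,"dz": -5,"wx": 0,"wy": 0,"wz": 0},
  {"jaw": -0.5,"dx": 0,"dy": 0,"dz": -5,"wx": 0,"wy": 0,"wz": 0},
  {"jaw": -0.5,"dx": 0,"dy": 0,"dz": -5,"wx": 0,"wy": 0,"wz": 0},
])

```text
clock: 14.8
tcp_pos: [0.5143, 0.1437, 0.0323]
orientation: [-180.0, -0.0, -1.6]
wrist_force: [-0.3, -0.2, -0.7]
finger_gap: 0.406
```

```bash
python3 look.py e1 330,250,400,320 230,140,330,240
```

```text
tcp_pos [0.5143 0.1437 0.0323]
orientation [-1.799981e+02 -4.100000e-03 -1.558000e+00]
wrist_force [-0.4881 -0.1244 -0.4827]
finger_gap 0.4013
clock 14.9
q [4.716400e+00 1.189990e+01 1.169431e+02 1.900000e-03 5.115270e+01
 9.627320e+01]
```

View pics/e1.png

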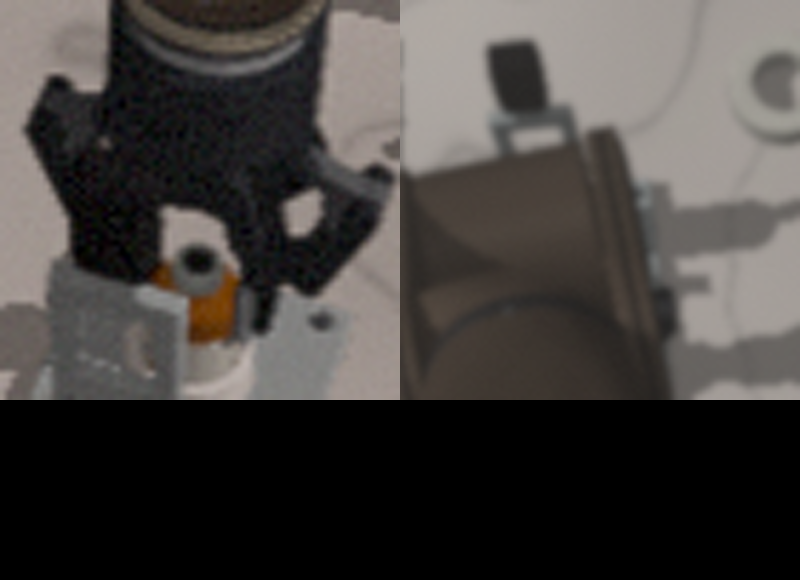

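The vial is visually inside the collar at crop (205,350) with no contact force yet, its base nominally about 0.2 mm above the pad. I lower a touch more and release gently.

Emit:
drive_tool([
  {"jaw": -0.5,"dx": 0,"dy": 0,"dz": -0.6,"wx": 0,"wy": 0,"wz": 0},
  {"jaw": -0.5,"dx": 0,"dy": 0,"dz": -1.2,"wx": 0,"wy": 0,"wz": 0},
  {"jaw": -0.5,"dx": 0,"dy": 0,"dz": -1.2,"wx": 0,"wy": 0,"wz": 0},
  {"jaw": -0.1,"dx": 0,"dy": 0,"dz": -1.2,"wx": 0,"wy": 0,"wz": 0},
  {"jaw": 0.2,"dx": 0,"dy": 0,"dz": -1.2,"wx": 0,"wy": 0,"wz": 0},
])

```text
clock: 15.52
tcp_pos: [0.5141, 0.1437, 0.0308]
orientation: [-180.0, 0.0, -1.6]
wrist_force: [0.2, -0.1, -0.0]
finger_gap: 0.599
```

Emit:
drive_tool([
  {"jaw": 0.2,"dx": 0,"dy": 0,"dz": 0,"wx": 0,"wy": 0,"wz": 0},
  {"jaw": 0.2,"dx": 0,"dy": 0,"dz": 0,"wx": 0,"wy": 0,"wz": 0},
  {"jaw": 0.2,"dx": 0,"dy": 0,"dz": 15,"wx": 0,"wy": 0,"wz": 0},
  {"jaw": 0.2,"dx": 0,"dy": 0,"dz": 40,"wx": 0,"wy": 0,"wz": 0},
  {"jaw": 0.2,"dx": 0,"dy": 0,"dz": 80,"wx": 0,"wy": 0,"wz": 0},
])

```text
clock: 16.15
tcp_pos: [0.5133, 0.1436, 0.1115]
orientation: [180.0, 0.1, -1.6]
wrist_force: [1.1, 0.3, 0.2]
finger_gap: 0.599
```

```bash
python3 look.py e2 320,230,420,330 230,140,330,240; python3 - <<'E'
from ov import *
fs=[]
for i in range(6): s=grab_frame("scene"); fs.append(s["image"].astype(float))
s["image"]=np.mean(fs,0).astype(np.uint8)
v=c=np.array([.5143,.1437]); b=.021
ov(s,[(circ(c,.025,.031),(0,255,0)),(circ(v,.018,b+.047),(0,0,255)),(circ(v,.01,b+.062),(255,255,0))],(340,260,390,330),8,"pics/e3.png")
E
```

```text
tcp_pos [0.5183 0.1441 0.1174]
orientation [-179.9257   -0.6453   -1.5493]
wrist_force [0.0212 0.6695 1.1612]
finger_gap 0.5985
clock 16.25
q [4.726500e+00 4.676000e+00 1.146109e+02 3.800000e-03 6.006350e+01
 9.627350e+01]
```

View pics/e2.png

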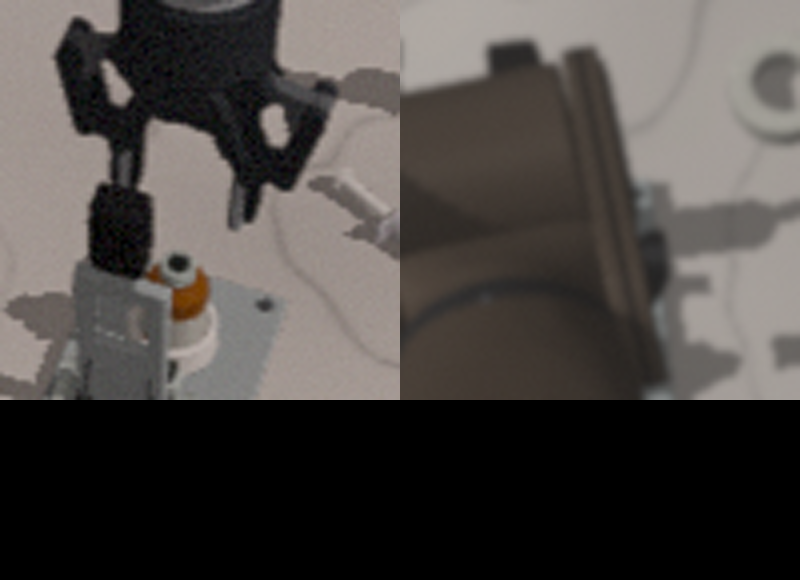

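View pics/e3.png

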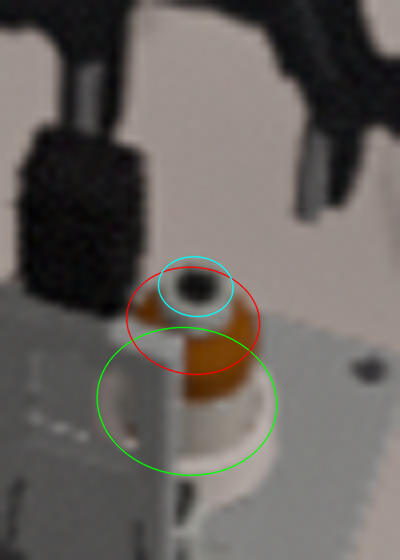

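The vial stands upright in the seat. The cap overlay at (196,287) fits, and the jaws are clear. The pad centre evidently sits about 24 mm behind the reported TCP when nearly closed, so for the handgrip at (0.6187,0.1408,0.234) I aim for TCP z 0.210.

Emit:
drive_tool([
  {"jaw": 0.2,"dx": 0,"dy": 0,"dz": 40,"wx": 0,"wy": 0,"wz": 0},
  {"jaw": 0.2,"dx": 0,"dy": 0,"dz": 80,"wx": 0,"wy": 0,"wz": 0},
  {"jaw": 0.2,"dx": 0,"dy": 0,"dz": 130,"wx": 0,"wy": 0,"wz": 0},
  {"jaw": 0.2,"dx": 0,"dy": 0,"dz": 180,"wx": 0,"wy": 0,"wz": 0},
  {"jaw": 0.2,"dx": 0,"dy": 0,"dz": 199,"wx": 0,"wy": 0,"wz": 0},
])

```text
clock: 17.18
tcp_pos: [0.5152, 0.1438, 0.3129]
orientation: [-180.0, -0.2, -1.6]
wrist_force: [-0.4, -0.6, -0.3]
finger_gap: 0.601
```

Emit:
drive_tool([
  {"jaw": 0.2,"dx": 40,"dy": -1,"dz": 0,"wx": 0,"wy": 0,"wz": 0},
  {"jaw": 0.2,"dx": 80,"dy": -2,"dz": 0,"wx": 0,"wy": 0,"wz": 0},
  {"jaw": 0.2,"dx": 104.5,"dy": -2.9,"dz": 0,"wx": 0,"wy": 0,"wz": 0},
  {"jaw": 0.2,"dx": 104.5,"dy": -2.9,"dz": -15,"wx": 0,"wy": 0,"wz": 0},
  {"jaw": 0.2,"dx": 104.5,"dy": -2.9,"dz": -30,"wx": 0,"wy": 0,"wz": 0},
])

```text
clock: 17.8
tcp_pos: [0.6174, 0.1408, 0.2769]
orientation: [180.0, 0.2, -1.6]
wrist_force: [-0.8, -0.3, -0.1]
finger_gap: 0.603
```

```bash
python3 look.py f1 290,180,430,350 200,90,320,250
```

```text
tcp_pos [0.6162 0.1408 0.2756]
orientation [179.9654   0.4218  -1.5416]
wrist_force [ 0.1942 -0.3503  0.9134]
finger_gap 0.6052
clock 17.9
q [3.68590e+00 9.01550e+00 9.26432e+01 4.10000e-03 7.87646e+01 9.52266e+01]
```

View pics/f1.png

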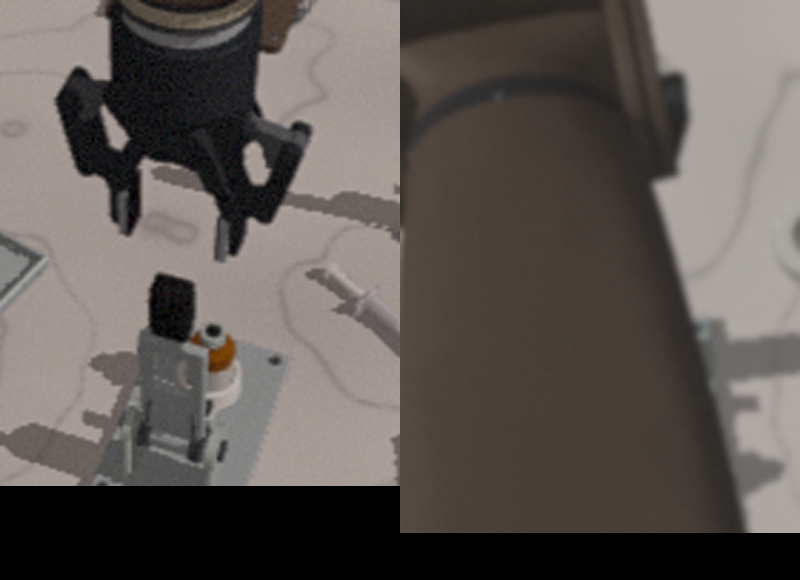

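The crop shows the open jaws with tips at (125,230) and (225,255), directly above the handgrip with its top at (172,280). The vial stands in the seat. I lower over the grip.

Emit:
drive_tool([
  {"jaw": 0.2,"dx": 0,"dy": 0,"dz": -15,"wx": 0,"wy": 0,"wz": 0},
  {"jaw": 0.2,"dx": 0,"dy": 0,"dz": -35,"wx": 0,"wy": 0,"wz": 0},
  {"jaw": 0.2,"dx": 0,"dy": 0,"dz": -55,"wx": 0,"wy": 0,"wz": 0},
  {"jaw": 0.2,"dx": 0,"dy": 0,"dz": -68,"wx": 0,"wy": 0,"wz": 0},
  {"jaw": 0.2,"dx": 0,"dy": 0,"dz": -68,"wx": 0,"wy": 0,"wz": 0},
])

```text
clock: 18.52
tcp_pos: [0.6179, 0.1407, 0.2099]
orientation: [180.0, 0.2, -1.6]
wrist_force: [0.7, 0.7, 0.5]
finger_gap: 0.598
```

```bash
python3 look.py f2 310,210,410,310 200,90,320,250; python3 -c "
from h import *
f=grab_frame('scene')
for z in(.21,.215,.23,.234): print(z,[((proj(f,[.6187,.1408+y,z])-[310,210])*4).round(0).tolist() for y in(-.0255,0,.0255)])"
```

```text
tcp_pos [0.6191 0.1408 0.2123]
orientation [-1.799962e+02 -3.260000e-02 -1.559500e+00]
wrist_force [-0.3821 -0.6573  0.0188]
finger_gap 0.599
clock 18.625
q [3.66540e+00 1.14888e+01 9.64240e+01 9.00000e-04 7.20543e+01 9.52247e+01]
0.21 [[104.0, 329.0], [158.0, 343.0], [212.0, 358.0]]
0.215 [[104.0, 322.0], [158.0, 337.0], [213.0, 351.0]]
0.23 [[104.0, 301.0], [159.0, 316.0], [214.0, 331.0]]
0.234 [[104.0, 295.0], [159.0, 310.0], [215.0, 325.0]]
```

View pics/f2.png

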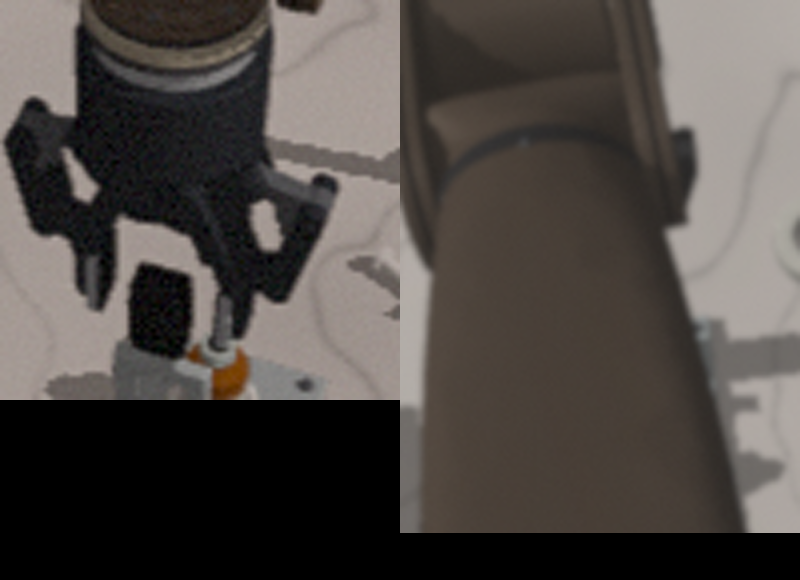

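The jaws straddle the grip at crop (160,310), with tips at about z 0.225 as predicted. I close gently.

Emit:
drive_tool([
  {"jaw": -0.2,"dx": 0,"dy": 0,"dz": 0,"wx": 0,"wy": 0,"wz": 0},
  {"jaw": -0.7,"dx": 0,"dy": 0,"dz": 0,"wx": 0,"wy": 0,"wz": 0},
  {"jaw": -0.8,"dx": 0,"dy": 0,"dz": 0,"wx": 0,"wy": 0,"wz": 0},
  {"jaw": -0.8,"dx": 0,"dy": 0,"dz": 0,"wx": 0,"wy": 0,"wz": 0},
  {"jaw": -0.8,"dx": 0,"dy": 0,"dz": 0,"wx": 0,"wy": 0,"wz": 0},
], squeeze=22)

```text
clock: 19.3
tcp_pos: [0.6194, 0.14, 0.2132]
orientation: [179.9, -0.1, -1.6]
wrist_force: [-0.5, -4.9, 6.0]
finger_gap: 0.302
```

```bash
python3 look.py f3 310,210,410,310 200,90,320,250
python3 -c "
import numpy as np
y=np.radians(-1.6)
for a in np.linspace(0,1.66,9):
  f=np.radians(5)-a; s=.165*np.sin(f)-.165*np.sin(np.radians(5)); print(round(a,3),(np.array([s*np.cos(y),s*np.sin(y),.165*(np.cos(f)-np.cos(np.radians(5)))])*1000).round(1))"
```

```text
tcp_pos [0.6193 0.14   0.2132]
orientation [ 1.79924e+02 -1.04700e-01 -1.55500e+00]
wrist_force [-1.134  -5.2917  6.7921]
finger_gap 0.2995
clock 19.4
q [ 3.63270e+00  1.14361e+01  9.63956e+01 -8.95000e-02  7.20709e+01
  9.52153e+01]
0.0 [ 0. -0.  0.]
0.208 [-34.2   1.   -0.6]
0.415 [-67.5   1.9  -8.2]
0.622 [-98.5   2.8 -22.4]
0.83 [-125.9    3.5  -42.8]
1.037 [-148.6    4.1  -68.4]
1.245 [-165.4    4.6  -98.1]
1.452 [-175.8    4.9 -130.7]
1.66 [-179.3    5.  -164.7]
```

View pics/f3.png

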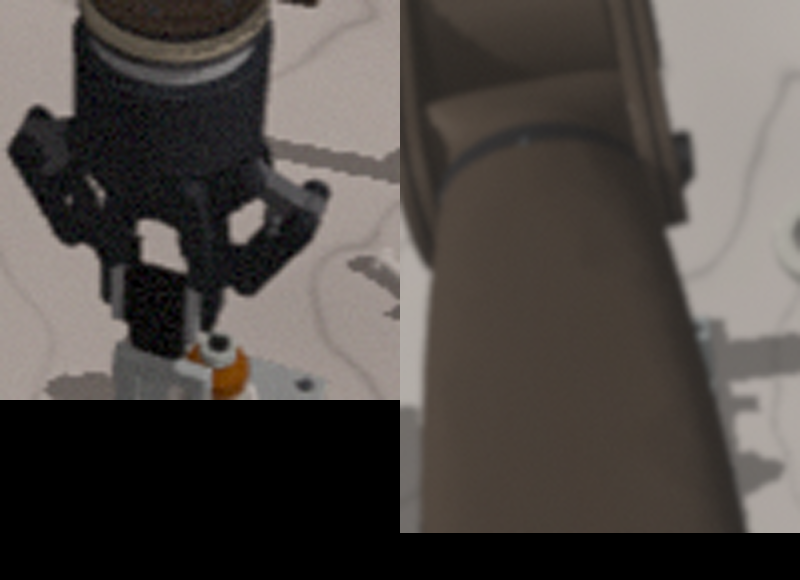

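The jaws hold the grip (gap 0.30, 26 mm), but there is a 6.8 N upward and -5.3 N sideways preload. The tips are probably brushing the arm's shoulder, and y is slightly off. I open a little, rise 5 mm, shift -0.8 mm in y and regrip.

Emit:
drive_tool([
  {"jaw": 0.0,"dx": 0,"dy": 0,"dz": 0,"wx": 0,"wy": 0,"wz": 0},
  {"jaw": 0.0,"dx": 0,"dy": -0.8,"dz": 5,"wx": 0,"wy": 0,"wz": 0},
  {"jaw": -0.3,"dx": 0,"dy": -0.8,"dz": 5,"wx": 0,"wy": 0,"wz": 0},
  {"jaw": -0.8,"dx": 0,"dy": -0.8,"dz": 5,"wx": 0,"wy": 0,"wz": 0},
  {"jaw": -0.8,"dx": 0,"dy": -0.8,"dz": 5,"wx": 0,"wy": 0,"wz": 0},
], squeeze=22)

```text
clock: 20.02
tcp_pos: [0.6187, 0.14, 0.2171]
orientation: [180.0, -0.0, -1.5]
wrist_force: [-0.4, -0.2, 1.7]
finger_gap: 0.3
```

Emit:
drive_tool([
  {"jaw": -0.8,"dx": 0,"dy": 0,"dz": 0,"wx": 0,"wy": 0,"wz": 0},
  {"jaw": -0.8,"dx": 0,"dy": 0,"dz": 0,"wx": 0,"wy": 0,"wz": 0},
  {"jaw": -0.8,"dx": -5,"dy": 0,"dz": 0,"wx": 0,"wy": 0,"wz": 0},
  {"jaw": -0.8,"dx": -12,"dy": 0,"dz": 0,"wx": 0,"wy": 0,"wz": 0},
  {"jaw": -0.8,"dx": -20,"dy": 0.5,"dz": 0,"wx": 0,"wy": 0,"wz": 0},
])

```text
clock: 20.65
tcp_pos: [0.599, 0.1404, 0.2176]
orientation: [-180.0, -0.1, -1.6]
wrist_force: [3.2, -0.7, 1.5]
finger_gap: 0.3
```

```bash
python3 look.py f4 310,210,410,310 200,90,320,250
```

```text
tcp_pos [0.5983 0.1404 0.2176]
orientation [ 1.799887e+02 -5.550000e-02 -1.550000e+00]
wrist_force [3.2036 0.1935 2.1415]
finger_gap 0.2984
clock 20.75
q [ 3.76740e+00  8.70510e+00  9.90534e+01 -1.72000e-02  7.21873e+01
  9.53227e+01]
```

View pics/f4.png

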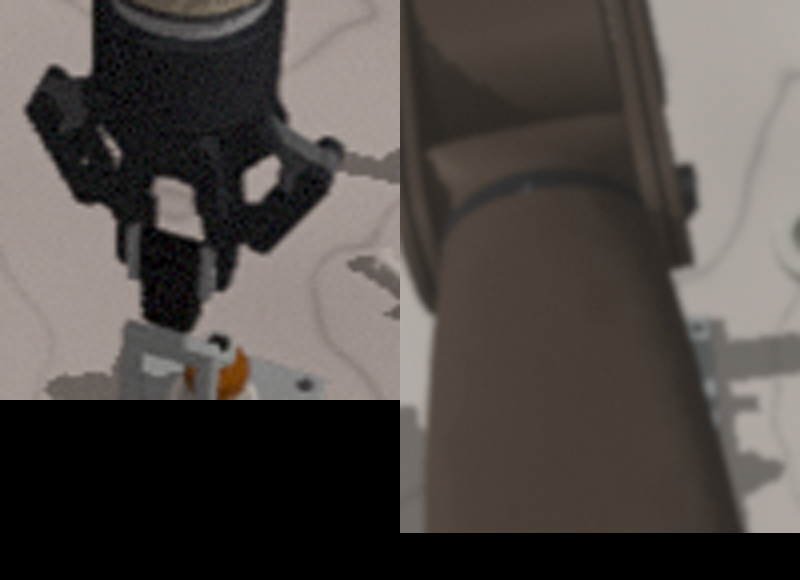

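The arm follows: about 3 N of spring force, and in the crop the handgrip at (170,290) has moved with the jaws. I continue along the arc with the tool held downward.

Emit:
drive_tool([
  {"jaw": -0.8,"dx": -13,"dy": 0.4,"dz": -0.5,"wx": 0,"wy": 0,"wz": 0},
  {"jaw": -0.8,"dx": -29,"dy": 0.9,"dz": -3,"wx": 0,"wy": 0,"wz": 0},
  {"jaw": -0.8,"dx": -45,"dy": 1.3,"dz": -7.5,"wx": 0,"wy": 0,"wz": 0},
  {"jaw": -0.8,"dx": -60.5,"dy": 1.8,"dz": -13,"wx": 0,"wy": 0,"wz": 0},
  {"jaw": -0.8,"dx": -75.5,"dy": 2.2,"dz": -20.5,"wx": 0,"wy": 0,"wz": 0},
])

```text
clock: 21.38
tcp_pos: [0.5233, 0.1421, 0.1986]
orientation: [179.9, -0.2, -1.6]
wrist_force: [1.3, -2.4, 7.0]
finger_gap: 0.3
```

```bash
python3 look.py f5 310,210,410,310 200,90,320,250
python3 -c "
import numpy as np
y=np.radians(-1.6)
for a in np.arange(.6,1.67,.1).tolist()+[1.66]:
  f=np.radians(5)-a; s=.165*np.sin(f)-.165*np.sin(np.radians(5)); print(round(a,3),(np.array([s*np.cos(y),s*np.sin(y),.165*(np.cos(f)-np.cos(np.radians(5)))])*1000-[-95.5,2.7,-20.5]).round(1))"
```

```text
tcp_pos [0.5217 0.1421 0.1979]
orientation [ 1.799064e+02  4.080000e-02 -1.541900e+00]
wrist_force [ 0.6612 -2.3918  6.2321]
finger_gap 0.298
clock 21.475
q [ 4.530500e+00  2.867000e-01  1.101318e+02 -9.470000e-02  6.963190e+01
  9.610540e+01]
0.6 [ 0.2 -0.  -0.1]
0.7 [-13.7   0.4  -8.9]
0.8 [-26.7   0.7 -19. ]
0.9 [-38.6   1.  -30.4]
1.0 [-49.4   1.3 -43. ]
1.1 [-58.8   1.6 -56.5]
1.2 [-66.8   1.8 -70.9]
1.3 [-73.4   2.  -86. ]
1.4 [ -78.3    2.2 -101.8]
1.5 [ -81.8    2.3 -117.9]
1.6 [ -83.5    2.3 -134.3]
1.66 [ -83.8    2.3 -144.2]
```

View pics/f5.png

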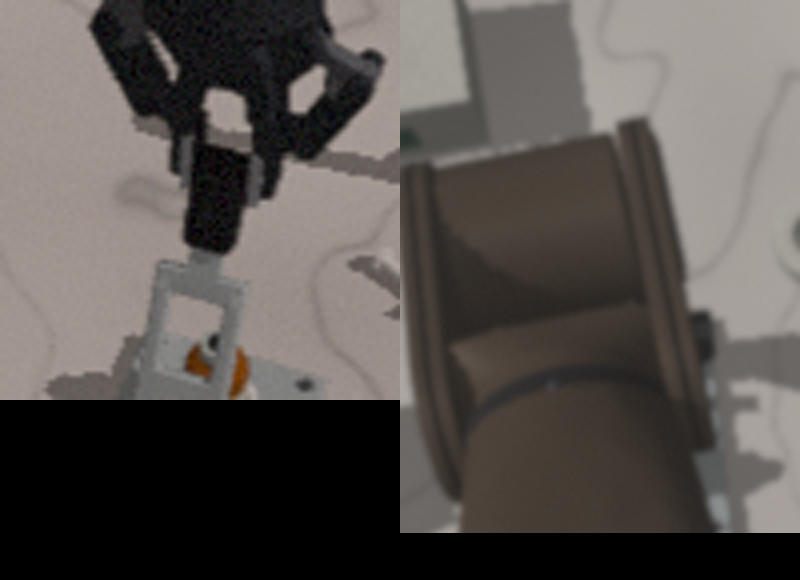

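The arm is at about 0.6 rad and the window is coming over the vial at crop (215,350), with moderate forces. I continue.

Emit:
drive_tool([
  {"jaw": -0.8,"dx": -13.5,"dy": 0,"dz": -9,"wx": 0,"wy": 0,"wz": 0},
  {"jaw": -0.8,"dx": -26.5,"dy": 0,"dz": -19,"wx": 0,"wy": 0,"wz": 0},
  {"jaw": -0.8,"dx": -38.5,"dy": 0.3,"dz": -30.5,"wx": 0,"wy": 0,"wz": 0},
  {"jaw": -0.8,"dx": -49.5,"dy": 0.6,"dz": -43,"wx": 0,"wy": 0,"wz": 0},
  {"jaw": -0.8,"dx": -59,"dy": 0.8,"dz": -56.5,"wx": 0,"wy": 0,"wz": 0},
])

```text
clock: 22.1
tcp_pos: [0.461, 0.1435, 0.1423]
orientation: [179.9, 0.5, -1.5]
wrist_force: [-11.2, -1.9, 16.2]
finger_gap: 0.303
```

```bash
python3 look.py f6 310,210,410,310 200,120,320,280
```

```text
tcp_pos [0.4592 0.1435 0.1398]
orientation [179.9293   0.6692  -1.5143]
wrist_force [-10.1992  -1.5332  13.1108]
finger_gap 0.2989
clock 22.2
q [ 5.244500e+00 -3.677500e+00  1.204368e+02  9.600000e-03  6.391360e+01
  9.675410e+01]
```

View pics/f6.png

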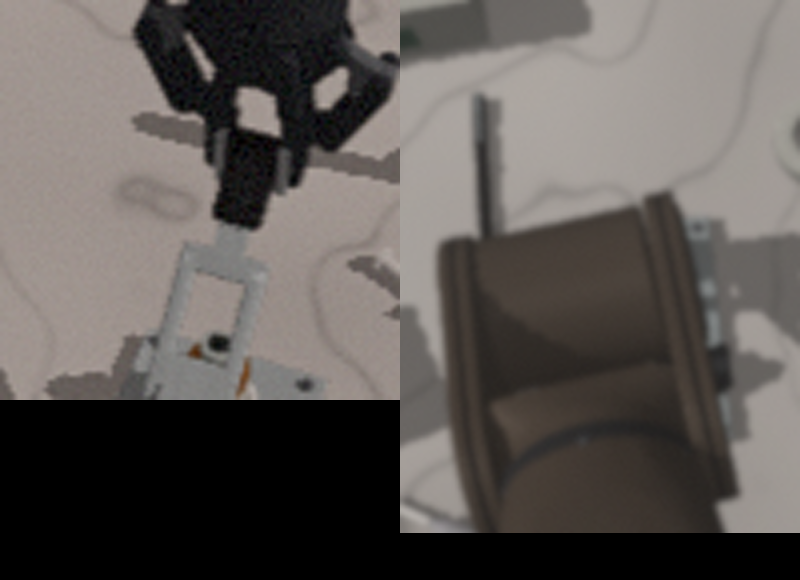

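There is about 18 N of radial load. My path kept the pads at a fixed offset above the grip centre instead of on their own contact point. I correct this by adding roughly 7 mm outward and 7 mm down over the remaining arc.

Emit:
drive_tool([
  {"jaw": -0.8,"dx": -6,"dy": 0,"dz": -3.5,"wx": 0,"wy": 0,"wz": 0},
  {"jaw": -0.8,"dx": -14,"dy": 0,"dz": -18,"wx": 0,"wy": 0,"wz": 0},
  {"jaw": -0.8,"dx": -21,"dy": 0.2,"dz": -34,"wx": 0,"wy": 0,"wz": 0},
  {"jaw": -0.8,"dx": -26,"dy": 0.3,"dz": -50,"wx": 0,"wy": 0,"wz": 0},
  {"jaw": -0.8,"dx": -26,"dy": 0.3,"dz": -50,"wx": 0,"wy": 0,"wz": 0},
])

```text
clock: 22.82
tcp_pos: [0.4342, 0.1441, 0.0887]
orientation: [180.0, 0.5, -1.5]
wrist_force: [-6.4, 2.3, 8.0]
finger_gap: 0.302
```

```bash
python3 look.py f7 310,210,410,310 200,120,320,280
```

```text
tcp_pos [0.4344 0.1441 0.0893]
orientation [179.9893   0.5735  -1.5383]
wrist_force [-6.8209  1.1742  6.59  ]
finger_gap 0.2981
clock 22.925
q [ 5.57540e+00 -2.76070e+00  1.25519e+02  7.13000e-02  5.78121e+01
  9.70754e+01]
```

View pics/f7.png

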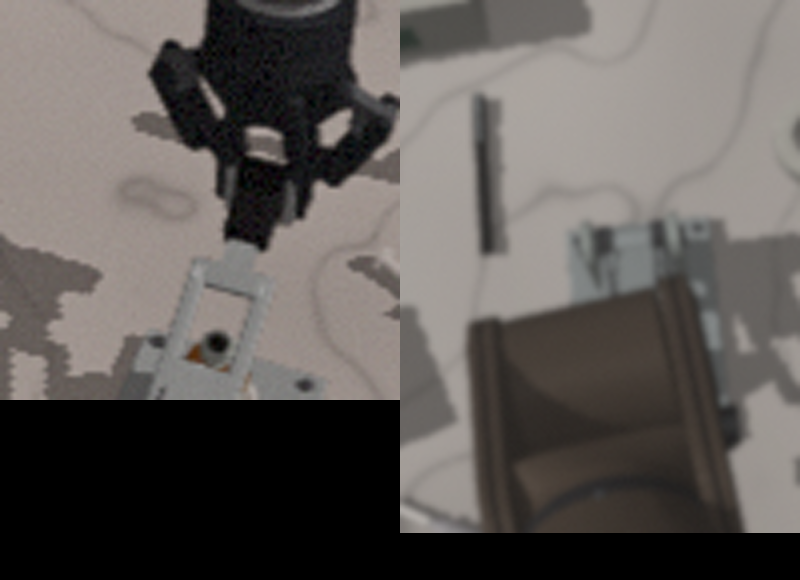

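The arm is at about 1.4 rad, the cap shows inside the window at crop (215,345), and the forces have dropped. I finish the swing and firm up the grip at the stop.

Emit:
drive_tool([
  {"jaw": -0.8,"dx": -2,"dy": 0,"dz": -8,"wx": 0,"wy": 0,"wz": 0},
  {"jaw": -0.8,"dx": -4,"dy": 0,"dz": -17,"wx": 0,"wy": 0,"wz": 0},
  {"jaw": -0.8,"dx": -5,"dy": 0,"dz": -26,"wx": 0,"wy": 0,"wz": 0},
  {"jaw": -0.8,"dx": -6,"dy": 0,"dz": -34,"wx": 0,"wy": 0,"wz": 0},
  {"jaw": -0.8,"dx": -6,"dy": 0,"dz": -40,"wx": 0,"wy": 0,"wz": 0},
])

```text
clock: 23.55
tcp_pos: [0.4269, 0.1442, 0.0486]
orientation: [180.0, 0.7, -1.5]
wrist_force: [-10.2, 1.6, 7.5]
finger_gap: 0.294
```

```bash
python3 look.py f8 320,230,410,320 200,120,320,280
```

```text
tcp_pos [0.4269 0.1442 0.0483]
orientation [179.9962   0.7406  -1.5411]
wrist_force [-8.6495  1.8195  6.7081]
finger_gap 0.2996
clock 23.65
q [5.66970e+00 5.12800e-01 1.27471e+02 1.12100e-01 5.27515e+01 9.71424e+01]
```

View pics/f8.png

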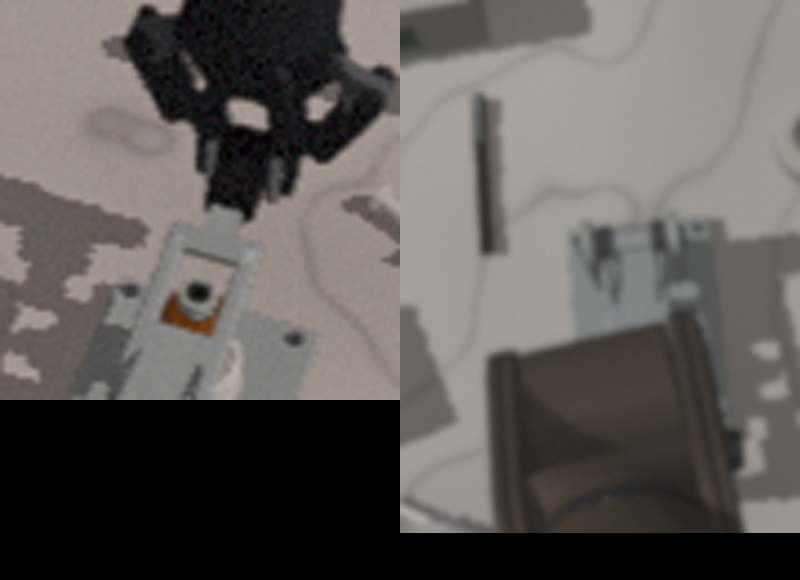

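The cap sits inside the window at crop (200,295) and the arm is almost level. I press on to the stop with a firmer grip and watch the force.

Emit:
drive_tool([
  {"jaw": -0.8,"dx": -1,"dy": 0,"dz": -1,"wx": 0,"wy": 0,"wz": 0},
  {"jaw": -0.8,"dx": -1.5,"dy": 0,"dz": -2.5,"wx": 0,"wy": 0,"wz": 0},
  {"jaw": -0.8,"dx": -1.5,"dy": 0,"dz": -4,"wx": 0,"wy": 0,"wz": 0},
  {"jaw": -0.8,"dx": -1.5,"dy": 0,"dz": -5.5,"wx": 0,"wy": 0,"wz": 0},
  {"jaw": -0.8,"dx": -1.5,"dy": 0,"dz": -5.5,"wx": 0,"wy": 0,"wz": 0},
], squeeze=45)

```text
clock: 24.28
tcp_pos: [0.4267, 0.1442, 0.0438]
orientation: [-180.0, 0.6, -1.5]
wrist_force: [-7.8, 1.8, 7.9]
finger_gap: 0.296
```

Emit:
drive_tool([
  {"jaw": -0.8,"dx": 0,"dy": 0,"dz": -1,"wx": 0,"wy": 0,"wz": 0},
  {"jaw": -0.8,"dx": 0,"dy": 0,"dz": -2,"wx": 0,"wy": 0,"wz": 0},
  {"jaw": -0.8,"dx": 0,"dy": 0,"dz": -3,"wx": 0,"wy": 0,"wz": 0},
  {"jaw": -0.8,"dx": 0,"dy": 0,"dz": -3,"wx": 0,"wy": 0,"wz": 0},
  {"jaw": -0.8,"dx": 0,"dy": 0,"dz": -3,"wx": 0,"wy": 0,"wz": 0},
])

```text
clock: 24.9
tcp_pos: [0.4266, 0.1442, 0.0408]
orientation: [-180.0, 0.6, -1.6]
wrist_force: [-7.8, 2.4, 7.6]
finger_gap: 0.3
```

```bash
python3 look.py g1 330,250,390,310 200,120,320,280
```

```text
tcp_pos [0.4266 0.1442 0.0408]
orientation [-179.9961    0.5745   -1.55  ]
wrist_force [-8.9768  2.2225  6.9241]
finger_gap 0.2996
clock 25.0
q [5.68450e+00 1.19510e+00 1.27767e+02 9.73000e-02 5.16075e+01 9.71737e+01]
```

View pics/g1.png

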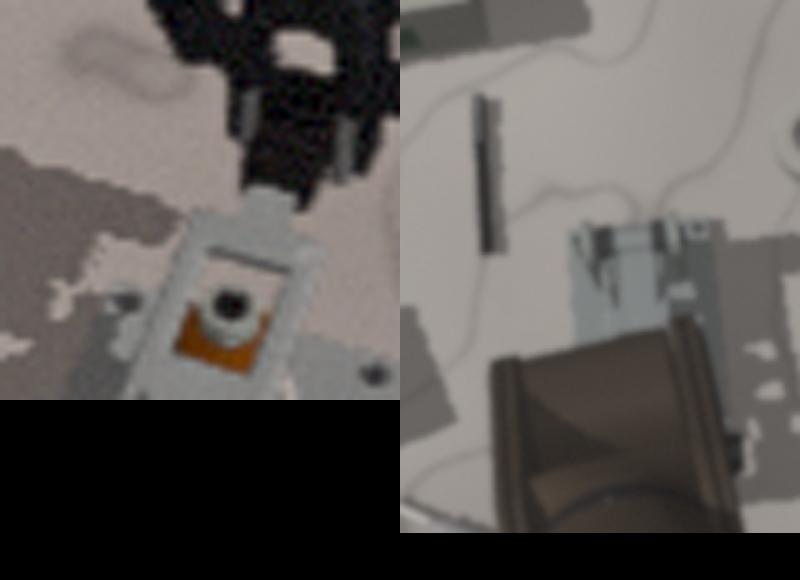

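I overlay the modelled handgrip and window position at the stop to judge the arm's actual angle.

```bash
cat > arm.py <<'E'
from ov import *
import sys
s=grab_frame("scene")
y=np.radians(-1.6);u=np.array([np.cos(y),np.sin(y),0]);v=np.array([-u[1],u[0],0]);k=np.array([0,0,1.])
P=np.array([.5143,.1437,.0695])+.09*u
C=[]
for a,col in((1.66,(0,255,0)),(1.60,(0,255,255)),(1.5,(0,0,255))):
    f=np.radians(5)-a; r_=np.sin(f)*u+np.cos(f)*k; n=np.cos(f)*u-np.sin(f)*k; n=-n
    n=n if n[2]>0 else -n
    G=P+.165*r_
    C.append((np.array([G+i*.025*r_+j*.013*v+.009*n for i,j in((1,1),(1,-1),(-1,-1),(-1,1),(1,1))]),col))
    print(a,G.round(4))
V=np.array([.5143,.1437]); C.append((circ(V,.01,.021-.0025+.062),(255,255,0))); C.append((circ(V,.01,.021+.062),(255,0,255)))
x0,y0=330,250
ov(s,C,(330,240,400,320),8,sys.argv[1])
crop(s,(330,240,400,320),8,"/tmp/x.png"); 
i=np.hstack([cv2.imread(sys.argv[1])[:, :400],cv2.imread("/tmp/x.png")[:, :400]])[:600]; cv2.imwrite(sys.argv[1],i)
print(readout.state()['tcp_pos'],readout.state()['wrist_force'])
E
python3 arm.py pics/g2.png
```

```text
1.66 [0.4393 0.1458 0.0692]
1.6 [0.4396 0.1458 0.0791]
1.5 [0.4414 0.1457 0.0955]
[0.42657613 0.14421105 0.04078273] [-8.04237577  1.52411059  7.13160428]
```

View pics/g2.png

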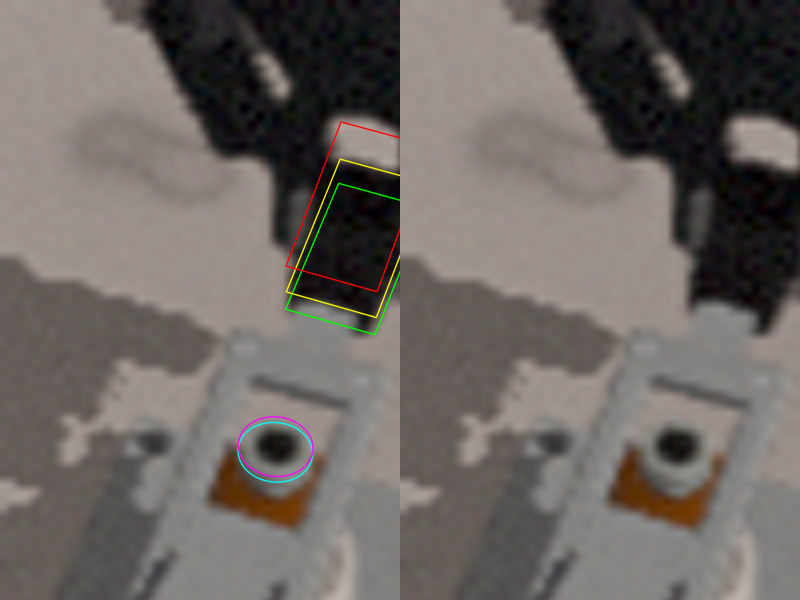

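The grip edge lies between the 1.60 and 1.66 rad outlines, so the arm is at about 1.62 and not yet at the stop. I push further until the force climbs.

Emit:
drive_tool([
  {"jaw": -0.8,"dx": 0,"dy": 0,"dz": -1,"wx": 0,"wy": 0,"wz": 0},
  {"jaw": -0.8,"dx": 0,"dy": 0,"dz": -2,"wx": 0,"wy": 0,"wz": 0},
  {"jaw": -0.8,"dx": 0,"dy": 0,"dz": -3,"wx": 0,"wy": 0,"wz": 0},
  {"jaw": -0.8,"dx": 0,"dy": 0,"dz": -4,"wx": 0,"wy": 0,"wz": 0},
  {"jaw": -0.8,"dx": 0,"dy": 0,"dz": -4,"wx": 0,"wy": 0,"wz": 0},
], squeeze=60)

```text
clock: 25.68
tcp_pos: [0.4265, 0.1442, 0.0368]
orientation: [-180.0, 0.6, -1.6]
wrist_force: [-9.1, 2.3, 7.8]
finger_gap: 0.297
```

Emit:
drive_tool([
  {"jaw": -0.8,"dx": 0,"dy": 0,"dz": -1,"wx": 0,"wy": 0,"wz": 0},
  {"jaw": -0.8,"dx": 0,"dy": 0,"dz": -2,"wx": 0,"wy": 0,"wz": 0},
  {"jaw": -0.8,"dx": 0,"dy": 0,"dz": -3,"wx": 0,"wy": 0,"wz": 0},
  {"jaw": -0.8,"dx": 0,"dy": 0,"dz": -3,"wx": 0,"wy": 0,"wz": 0},
  {"jaw": -0.8,"dx": 0,"dy": 0,"dz": -3,"wx": 0,"wy": 0,"wz": 0},
])

```text
clock: 26.3
tcp_pos: [0.4265, 0.1442, 0.0339]
orientation: [180.0, 0.6, -1.5]
wrist_force: [-8.6, 2.2, 8.7]
finger_gap: 0.295
```

```bash
python3 arm.py pics/g3.png
```

```text
1.66 [0.4393 0.1458 0.0692]
1.6 [0.4396 0.1458 0.0791]
1.5 [0.4414 0.1457 0.0955]
[0.42649617 0.14420836 0.03385075] [-9.07837918  2.36132937  8.84341239]
```

View pics/g3.png

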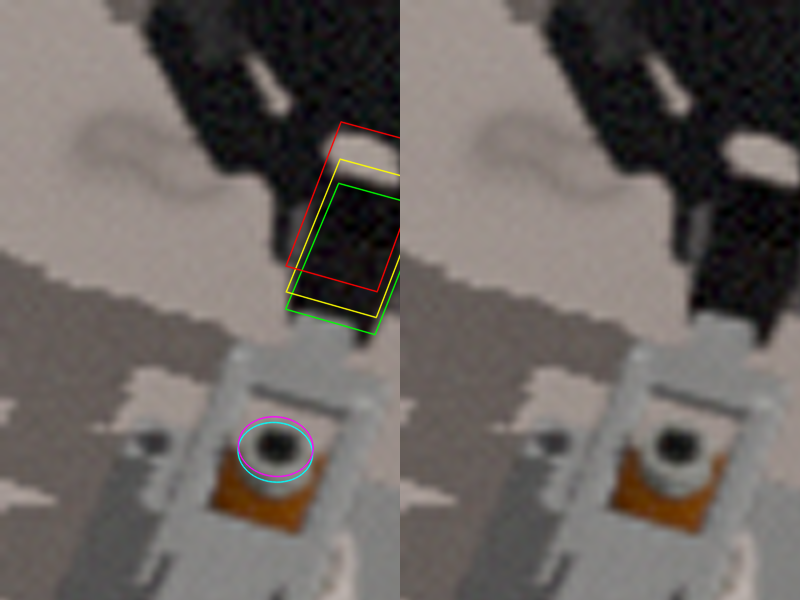

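The grip edge now lies on the 1.66 outline. There is still no clear force jump from the stop, so I press a few millimetres more.

Emit:
drive_tool([
  {"jaw": -0.8,"dx": 0,"dy": 0,"dz": -1,"wx": 0,"wy": 0,"wz": 0},
  {"jaw": -0.8,"dx": 0,"dy": 0,"dz": -2,"wx": 0,"wy": 0,"wz": 0},
  {"jaw": -0.8,"dx": 0,"dy": 0,"dz": -3,"wx": 0,"wy": 0,"wz": 0},
  {"jaw": -0.8,"dx": 0,"dy": 0,"dz": -3,"wx": 0,"wy": 0,"wz": 0},
  {"jaw": -0.8,"dx": 0,"dy": 0,"dz": -3,"wx": 0,"wy": 0,"wz": 0},
])

```text
clock: 26.98
tcp_pos: [0.4266, 0.1442, 0.031]
orientation: [180.0, 0.6, -1.5]
wrist_force: [-8.1, 1.9, 8.6]
finger_gap: 0.293
```

Emit:
drive_tool([
  {"jaw": -0.8,"dx": 0,"dy": 0,"dz": -1,"wx": 0,"wy": 0,"wz": 0},
  {"jaw": -0.8,"dx": 0,"dy": 0,"dz": -2,"wx": 0,"wy": 0,"wz": 0},
  {"jaw": -0.8,"dx": 0,"dy": 0,"dz": -2,"wx": 0,"wy": 0,"wz": 0},
  {"jaw": -0.8,"dx": 0,"dy": 0,"dz": -2,"wx": 0,"wy": 0,"wz": 0},
  {"jaw": -0.8,"dx": 0,"dy": 0,"dz": -2,"wx": 0,"wy": 0,"wz": 0},
])

```text
clock: 27.6
tcp_pos: [0.4267, 0.1442, 0.0291]
orientation: [180.0, 0.6, -1.5]
wrist_force: [-8.5, 2.0, 10.0]
finger_gap: 0.298
```

```bash
python3 arm.py pics/g4.png
```

```text
1.66 [0.4393 0.1458 0.0692]
1.6 [0.4396 0.1458 0.0791]
1.5 [0.4414 0.1457 0.0955]
[0.42663524 0.1442216  0.02905174] [-8.08150672  2.00700104  9.49116304]
```

View pics/g4.png

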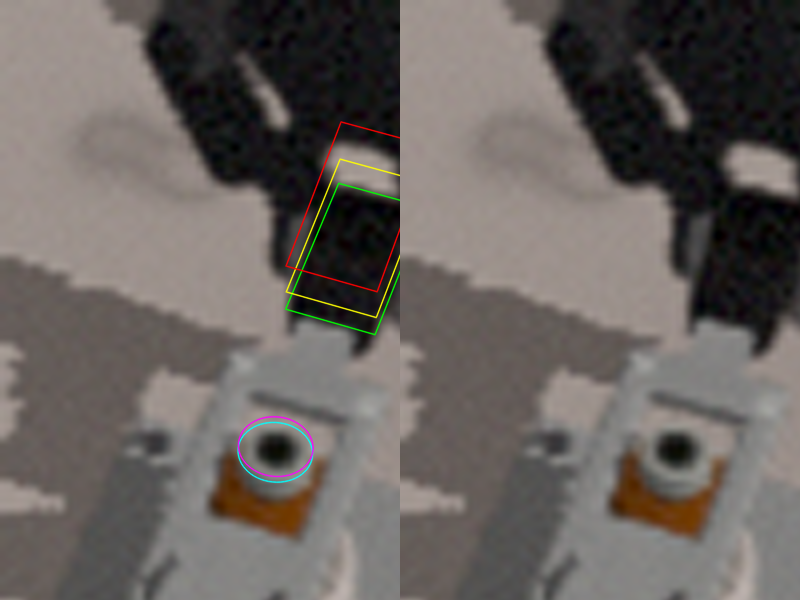

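Emit:
drive_tool([
  {"jaw": -0.8,"dx": 0,"dy": 0,"dz": -1,"wx": 0,"wy": 0,"wz": 0},
  {"jaw": -0.8,"dx": 0,"dy": 0,"dz": -2,"wx": 0,"wy": 0,"wz": 0},
  {"jaw": -0.8,"dx": 0,"dy": 0,"dz": -2,"wx": 0,"wy": 0,"wz": 0},
  {"jaw": -0.8,"dx": 0,"dy": 0,"dz": -2,"wx": 0,"wy": 0,"wz": 0},
  {"jaw": -0.8,"dx": 0,"dy": 0,"dz": -2,"wx": 0,"wy": 0,"wz": 0},
], squeeze=80)

```text
clock: 28.28
tcp_pos: [0.4267, 0.1442, 0.0274]
orientation: [180.0, 0.6, -1.5]
wrist_force: [-11.1, 1.2, 12.1]
finger_gap: 0.294
```

Emit:
drive_tool([
  {"jaw": -0.8,"dx": 0,"dy": 0,"dz": -1,"wx": 0,"wy": 0,"wz": 0},
  {"jaw": -0.8,"dx": 0,"dy": 0,"dz": -2,"wx": 0,"wy": 0,"wz": 0},
  {"jaw": -0.8,"dx": 0,"dy": 0,"dz": -2,"wx": 0,"wy": 0,"wz": 0},
  {"jaw": -0.8,"dx": 0,"dy": 0,"dz": -2,"wx": 0,"wy": 0,"wz": 0},
  {"jaw": -0.8,"dx": 0,"dy": 0,"dz": -2,"wx": 0,"wy": 0,"wz": 0},
])

```text
clock: 28.9
tcp_pos: [0.4268, 0.1442, 0.0261]
orientation: [180.0, 0.6, -1.5]
wrist_force: [-12.1, 1.4, 16.4]
finger_gap: 0.295
```

```bash
python3 arm.py pics/g5.png
```

```text
1.66 [0.4393 0.1458 0.0692]
1.6 [0.4396 0.1458 0.0791]
1.5 [0.4414 0.1457 0.0955]
[0.42679699 0.14424547 0.02612948] [-12.85553569   1.15913352  17.06636132]
```

View pics/g5.png

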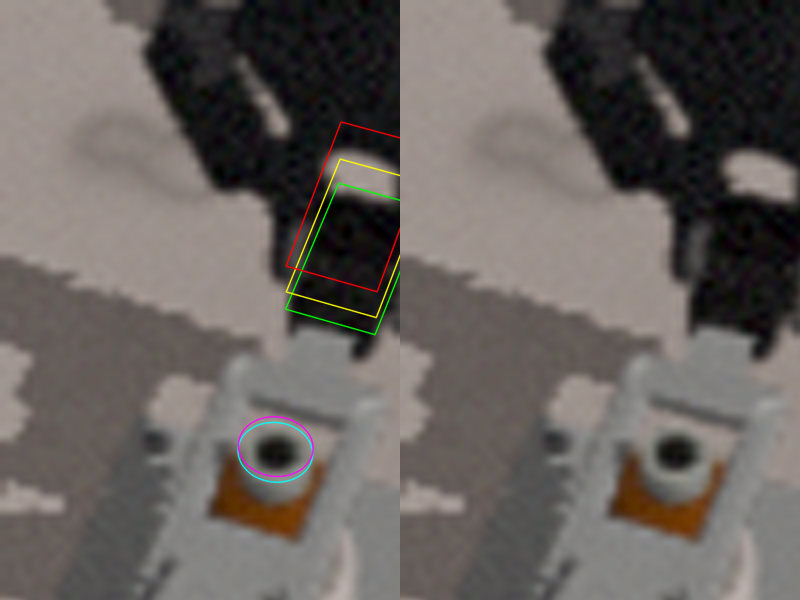

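The force climbed from 9.5 to 17 N over the last 4 mm of command, and the vial has sunk onto the seat spring (the cap matches the outline 2.5 mm lower). One more small push will confirm the hard stop, and I then check it holds steady.

Emit:
drive_tool([
  {"jaw": -0.8,"dx": 0,"dy": 0,"dz": -1,"wx": 0,"wy": 0,"wz": 0},
  {"jaw": -0.8,"dx": 0,"dy": 0,"dz": -1.5,"wx": 0,"wy": 0,"wz": 0},
  {"jaw": -0.8,"dx": 0,"dy": 0,"dz": -1.5,"wx": 0,"wy": 0,"wz": 0},
  {"jaw": -0.8,"dx": 0,"dy": 0,"dz": -1.5,"wx": 0,"wy": 0,"wz": 0},
  {"jaw": -0.8,"dx": 0,"dy": 0,"dz": -1.5,"wx": 0,"wy": 0,"wz": 0},
])

```text
clock: 29.58
tcp_pos: [0.4268, 0.1442, 0.0255]
orientation: [180.0, 0.6, -1.5]
wrist_force: [-16.0, 0.9, 23.3]
finger_gap: 0.289
```

Emit:
drive_tool([
  {"jaw": -0.8,"dx": 0,"dy": 0,"dz": 0,"wx": 0,"wy": 0,"wz": 0},
  {"jaw": -0.8,"dx": 0,"dy": 0,"dz": 0,"wx": 0,"wy": 0,"wz": 0},
  {"jaw": -0.8,"dx": 0,"dy": 0,"dz": 0,"wx": 0,"wy": 0,"wz": 0},
  {"jaw": -0.8,"dx": 0,"dy": 0,"dz": 0,"wx": 0,"wy": 0,"wz": 0},
  {"jaw": -0.8,"dx": 0,"dy": 0,"dz": 0,"wx": 0,"wy": 0,"wz": 0},
])

```text
clock: 30.2
tcp_pos: [0.4268, 0.1442, 0.0255]
orientation: [180.0, 0.6, -1.5]
wrist_force: [-15.6, 0.5, 23.3]
finger_gap: 0.291
```

```bash
python3 arm.py pics/g6.png; python3 look.py g7 100,100,520,440 100,80,500,300
```

```text
1.66 [0.4393 0.1458 0.0692]
1.6 [0.4396 0.1458 0.0791]
1.5 [0.4414 0.1457 0.0955]
[0.42677631 0.14423716 0.02547932] [-15.24156405   0.27439483  23.39973196]
tcp_pos [0.4268 0.1442 0.0255]
orientation [179.9641   0.6394  -1.4666]
wrist_force [-16.9829   0.2074  23.1274]
finger_gap 0.2982
clock 30.35
q [5.703300e+00 2.996000e+00 1.279585e+02 5.790000e-02 4.968440e+01
 9.713190e+01]
```

View pics/g6.png

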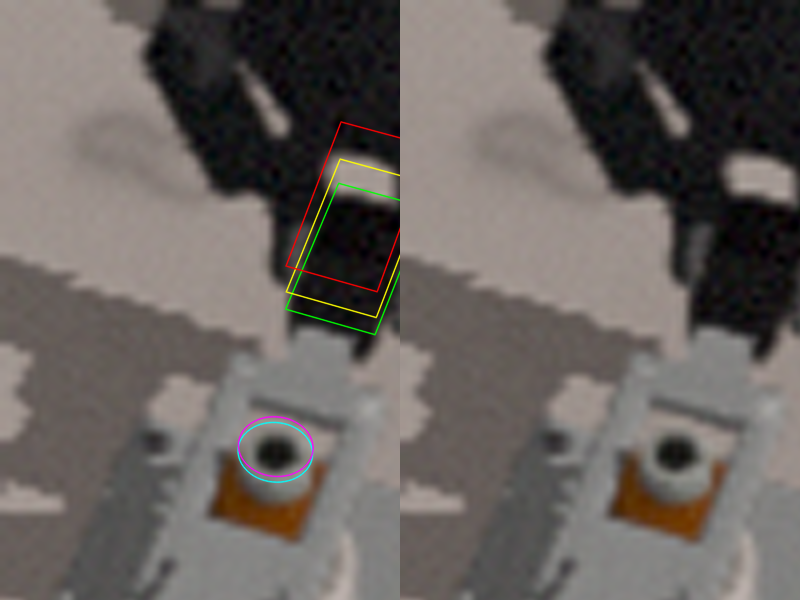

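View pics/g7.png

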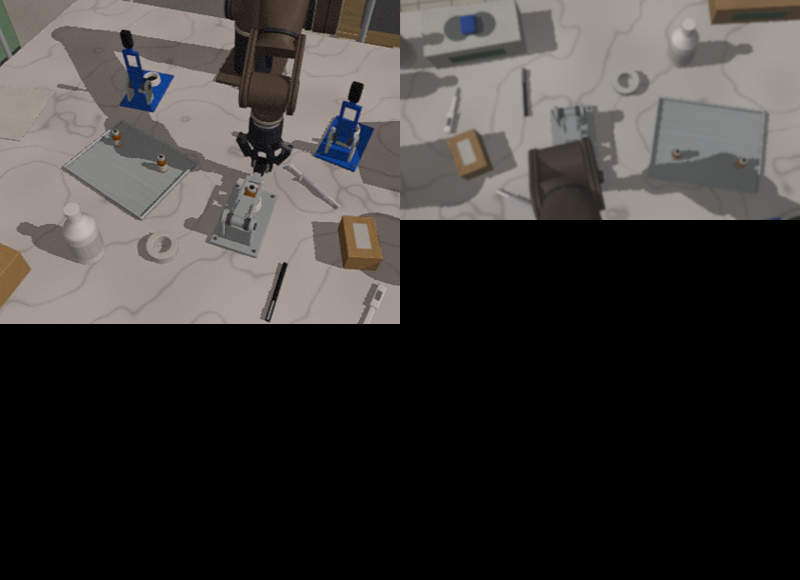

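The arm no longer moves while the force stays at 23 N, so it is on its stop. The cap is centred in the window, the small vials are standing, and all bystanders are in place. I hand in now.

```bash
python3 -c "
from h import *
print(r.sign_off()); s=readout.state(); print(s['wrist_force'],s['tcp_pos'],s['clock'])"
```

```text
the job is handed in; nothing more can be done
None
the job is handed in; nothing more can be done
```

I handed the job in at about 30 s with the gripper still holding the holder's arm down. I got no verdict back.

**What I did:**
- I took the largest vial off the tray and leaned it to 45° for about 1.4 s.
- I levelled it again and released it upright in the seat of the steel-grey holder.
- I gripped the handgrip, swung the arm over the vial and down, and kept it pressed there.

**Last checks:**
- **Arm at its stop:** the last small push moved the arm no further. The upward force on the tool rose from 17 to 23 N and then stayed steady.
- **Vial:** its cap sits centred in the arm's window. It matches the outline of a vial sunk 2.5 mm onto the pad, to about 1 px.
- **Bystanders:** in the last pictures they looked undisturbed and both small vials were standing. I judged this by eye and did not measure it.

**What disagreed:**
- **Fingertip height:** the tips stood about 20–30 mm higher relative to the reported TCP than the description says. I set grasp heights from the pictures instead.
- **Arm angle:** my outline of the grip at 1.66 rad was off by about 1 px at the stop. I relied on the force and the arm not moving to decide it was there.
- **Pressing down:** the pads seem to have slid a few millimetres down the handgrip as I pressed to the stop. A sideways pull of about 16 N remained on the tool.

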